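Zero the field meter and hold its probe over the choke's air gap

ROBOT

A 6-joint arm with a two-finger parallel gripper is mounted at the origin on a cart in front of the work surface, level with it; the furniture and walls round the work are solid. World frame = base frame: x ahead of the robot, y to its left, z up, the work surface at z = 0. Lengths are in m, angles in rad, forces in N, time in s.
With the tool pointing down it reaches from about 0.25 to 0.775 m from the base axis. Payload 4 kg.
Tool frame: the origin (TCP) lies at the very end of the fingers, on their centre line; the grasp point (between the pads) lies 19 mm behind it (robot.grip_point_offset is the distance from the TCP to the grasp point, in m); z points along the fingers, x is the direction in which the jaws open and shut, and the axes are right-handed (so a half turn about z gives the same grasp; the last joint's range is limited). The gripper opens to 94 mm and grips with 3 to 60 N. Pads are 16 mm wide; open, the fingers measure 119 mm over their backs; the gripper's body (75 mm by 177 mm) begins 78 mm behind the grasp point.
Start: joints at [1.064, 0.087, 1.371, -0, 1.684, -0.103], TCP at [0.216, 0.506, 0.183] pointing down, gripper open.
Joint ranges: [-3.1, 3.1], [-0.76, 2.03], [0.27, 2.55], [-1.08, 4.22], [0.17, 2.65], [-2.57, 2.57]. Speed limits (rad/s): [2.79, 2.79, 3.14, 3.14, 3.14, 3.14].

INTERFACE

Orientations are given as [roll, pitch, yaw] about the fixed x, y, z axes, in that order (R = Rz(yaw) Ry(pitch) Rx(roll)).
In Python, from bench import robot gives the robot as it stands.
- The arm moves only by the shell command python3 -m inch 'ROWS'. ROWS is text: rows parted by semicolons, each of 5 numbers parted by spaces: the shift along the tool's x, y, z in cm, then the turn about the tool's z in rad, then the closure, from 0 (fully open) to 1 (shut). In form: tx ty tz spin claw; .... A call has 1 to 20 rows; each row is the pose to reach, as a shift and turn from the pose measured when the call began, along the tool's axes at that moment; what a row does not reach only later rows make up. A row lasts 1/12 s, in which the tool goes at most 41.7 mm and 7.16 degrees, less where a joint would pass 70% of its speed; a pose out of reach is approached as far as the arm can. A call with a gripper value outside its range is refused whole. The fingers move at their own pace and stop on an object; the grip force is fixed at half the most. Time passes only in rows, so rows that repeat a pose let the fingers close. It gives the time, the measured TCP pose, the force and the opening at its end, in the units of the state.
- robot.get_obs(): the state, without advancing time (a new reading comes with each control period).
- robot.snapshot(name): name is "side" or "top"; returns (picture, depth): 384x512x3 uint8, blue, green, red; 384x512 float32, m along the optical axis (not along the pixel's ray), 0 where there is no reading.
- robot.camera_info(name): a dict with "K" (3x3 intrinsics, pixels), "extrinsics" (4x4, takes a point from world to camera coordinates). Camera axes: x right, y down, z forward; pixel columns grow to the right and rows downward; lengths in m; the calibration is good to about 2 mm. A picture is of the moment at which its call begins. camera_info takes no time and is no camera call.
- robot.close_job(): hands the job in, once; it reports no verdict.
The state is a dict: "time": time; "joint_positions": joint angles; "qvel": joint speeds; "joint_torque": joint torques, N m; "tool_pos": TCP position; "ee_rot": TCP orientation; "wrist_force": force on the tool from outside, world axes, zero at the start; "wrist_torque": the same for the moment, N m; "width": finger opening in m.
Only numpy, scipy, OpenCV 4.12 (cv2) and the standard library are available. Lean on these libraries where they do the work, as an engineer would, in place of code of your own. Each camera call takes 0.05 s, during which the arm holds its last target.

TASK

Get ready to measure the stray magnetic field of the choke on the open power-supply board. While the cordless probe still stands in its zero-field chamber, turn the field meter's zero knob until the needle points to the zero mark and leave it so; then draw the probe out, carry it over the tall parts of the board and finish while still holding it upright and still about 6 mm above the gap (the pale stripe) in the choke's core, its blade centred over the gap and lined up with it. Nothing may touch the board or its parts, and the other things on the bench stay where they are.

Things in the scene. Friction and masses are not known exactly. Their poses are not given: they have to be found in the camera images.
- knob_grip (a point): The meter's zero knob, at the point to grip: on its vertical turning axis, 25 mm above the knob's foot and 7 mm below its top. Black bar knob: a bar 31 mm long, 12 mm thick and 26 mm high on a round skirt 33 mm across and 7 mm high; the panel round it is flat, its top 26 mm below this point (the dial frame behind the knob stands 3 mm proud). The x axis runs along the bar and turns with the knob; at zero it points straight away from the front edge, at the dial.
- zero_knob (a joint): Angle of the zero knob, rad, positive anticlockwise seen from above; stops at -1.5 and 1.5; it stays where it is left (friction about 0.04 N m). Starts between 0.5 and 1.3.
- needle (a joint): Angle of the meter's needle from the zero mark, rad, positive anticlockwise seen from above (to the left seen from the meter's front). Geared to the knob: needle = 0.7 x knob angle. One scale division is 0.16 rad; the zero mark is the longest and thickest line, in the middle of the scale.
- field_meter: Bench field meter, a grey case 112 x 132 x 60 mm fixed to the bench, with the needle dial on the far half of its flat top and the zero knob on the near half; origin at the centre of its underside, x from its front edge to the back, z up.
- probe_grip (a point): The cordless probe at the point to grip, on its long axis: 92 mm above the tip of its blade and 38 mm below the top of the handle. The handle is a dark upright bar, 16 mm (x) by 24 mm (y), from 42 mm to 130 mm above the blade's tip; below it a thin flat blade 3.5 mm (x) by 12 mm (y), 42 mm long, ends in the sensor. z points up from blade to handle; the whole weighs about 70 g.
- probe_tip (a point): Middle of the lower end of the probe's blade, same axes as probe_grip: z up along the probe, y along the 12 mm width of the blade.
- probe: The whole probe; origin at probe_tip, same axes.
- zero_chamber: Zero-field chamber, fixed: a steel can 38 mm across on a round foot of 60 mm, 56 mm high in all, with a black slotted liner. The blade stands in the slot (6 by 14.5 mm, 43 mm deep) and the handle's shoulder rests on the liner, so the probe must be raised 42 mm to clear. Origin at the centre of the underside, x and y as the probe's when it stands in it.
- core_gap (a point): The gap in the choke on the board, at the level of the top face of the core, 32 mm above the bench: the choke is a flat rectangular dark-grey core, 58 (x) by 46 (y) mm, with a copper winding on one long limb; the other long limb, 13 mm wide, is cut through in the middle by the gap, which is filled flush with a pale spacer and shows as a pale stripe 4 mm wide (x), 13 mm long (y). z is up.
- power_board: Power-supply board, fixed, 110 (x) by 140 (y) mm, bare surface 12 mm above the bench; origin under its centre, x away from the screw terminals, z up. The gap lies at x 0, y 12.5 mm. The tallest parts reach 54 mm above the bench: a finned heat sink along the edge at y +54 mm and two capacitors at y -54 mm; the choke's winding and its bobbin reach 38 mm.
- side_cutters: Loose side cutters, 36 x 128 x 12 mm, lying on the bench; origin under the middle. Bystander.
- tape_roll: Loose roll of black tape, 58 mm across, 19 mm high; origin under the middle. Bystander.
- flux_tin: Loose shallow tin, 46 mm across, 16 mm high; origin under the middle. Bystander.
- tweezers: Loose steel tweezers, 120 mm long, 9 mm high; origin under the middle. Bystander.
Not all that is in view belongs to the job. What is shaped like the zero_chamber but brown is not meant.

How it is judged:
On the way, in this order (a step that is already met when the one before it is completed fails the run):
1. with the probe still standing in the zero-field chamber, the needle is brought to rest on the zero mark (value of joint needle between -0.08 and 0.08 rad and velocity of joint zero_knob between -0.05 and 0.05 rad/s and horizontal distance between probe and zero_chamber below 0.006 m and z of probe in the frame of zero_chamber below 0.02 m), for 0.3 s.
2. the probe is drawn clear of the chamber, the needle still on zero (z of probe in the frame of zero_chamber above 0.058 m and value of joint needle between -0.08 and 0.08 rad), for 0.1 s.
At the end, for the whole second after the job is handed in: Gripper holds the probe upright (0.1 rad), at rest, touching nothing else; blade end 2 to 11 mm above the top of the core, within 5 mm of the gap's middle, blade in line with the gap within 0.14 rad; needle still within half a division (0.08 rad) of zero (horizontal distance between probe_tip and core_gap below 0.005 m and z of probe_tip in the frame of core_gap between 0.002 and 0.011 m and angle between the y axis of probe_tip and the y axis of core_gap, either way round below 0.14 rad and angle between probe_tip's own z axis and vertical below 0.1 rad and linear speed of probe below 0.01 m/s and contact force between the fingers and probe above 0.5 N and contact force between probe and power_board below 0.05 N and contact force between probe and zero_chamber below 0.05 N and contact force between probe and field_meter below 0.05 N and value of joint needle between -0.08 and 0.08 rad); the arm keeps its last pose, push and grip.
It fails at once if the probe, the robot or anything else touches the board or its parts (contact force between power_board and anything else above 0.3 N).
It fails at once if the side cutters are displaced by more than 15 mm (distance of side_cutters from where it was at the start of the episode above 0.015 m).
It fails at once if the tape roll is displaced by more than 15 mm (distance of tape_roll from where it was at the start of the episode above 0.015 m).
It fails at once if the flux tin is displaced by more than 15 mm (distance of flux_tin from where it was at the start of the episode above 0.015 m).
It fails at once if the tweezers are displaced by more than 15 mm (distance of tweezers from where it was at the start of the episode above 0.015 m).
It also fails if it takes over 53 s, if anything falls off the work surface, if the arm or the gripper's body presses on something with over 40 N, if the wrist force passes 120 N, or if a joint passes its speed limit or range.

## Working session

There is one attempt and no reset: what is moved stays moved. The work goes in short steps, Python scripts to look and compute and a shell command to move; the robot and the scene stay as the last step left them, time stands still between calls to the robot, and variables do not carry over. Pictures are saved under pics/ and viewed, and the job is handed in when it is done.

```bash
ls; mkdir -p pics; python3 - <<'E'
from bench import robot
import cv2,numpy as np
np.set_printoptions(precision=4,suppress=True)
print(robot.get_obs(), robot.grip_point_offset)
for n in("side","top"):
    p,d=robot.snapshot(n); cv2.imwrite(f"pics/{n}0.png",p); np.savez(f"{n}0.npz",p=p,d=d)
    c=robot.camera_info(n); print(n,c["K"],c["extrinsics"])
E
```

```text
pics
{'time': 0.0, 'joint_positions': array([ 1.0639,  0.088 ,  1.3723, -0.    ,  1.6836, -0.1031]), 'qvel': array([ 0.    ,  0.0015,  0.0007, -0.    , -0.001 ,  0.0013]), 'joint_torque': array([  0.0003, -34.0195, -30.2419,   0.0719,   0.0332,  -0.0002]), 'tool_pos': array([0.2158, 0.5052, 0.1816]), 'ee_rot': array([-3.1414,  0.0023,  1.167 ]), 'wrist_force': array([0.0823, 0.6089, 0.4982]), 'wrist_torque': array([ 0.0162,  0.0307, -0.0292]), 'width': 0.09408294856157887} 0.0188
side [[363.7947   0.     253.9936]
 [  0.     363.7947 193.3544]
 [  0.       0.       1.    ]] [[ 0.9574 -0.2886  0.0136 -0.5462]
 [-0.1618 -0.5746 -0.8023  0.1444]
 [ 0.2393  0.7659 -0.5968  1.0936]
 [ 0.      0.      0.      1.    ]]
top [[350.515    0.     256.8734]
 [  0.     350.515  191.5526]
 [  0.       0.       1.    ]] [[-0.0161 -0.9998 -0.0136  0.008 ]
 [-0.9931  0.0175 -0.1163  0.5379]
 [ 0.1166  0.0116 -0.9931  1.0265]
 [ 0.      0.      0.      1.    ]]
```

View pics/side0.png

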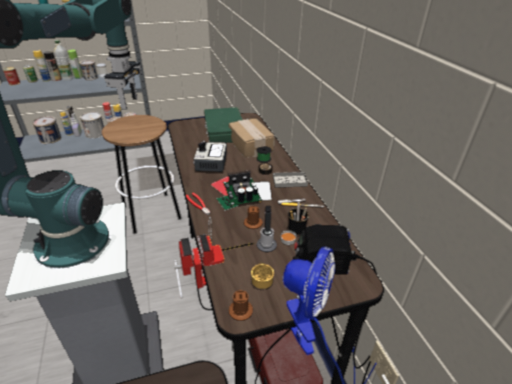

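View pics/top0.png

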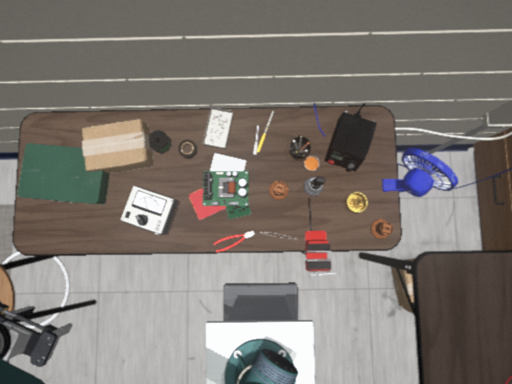

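The side view shows the meter at about (210,155), the board at (240,190) and the probe in the grey can at (267,230). The top view has the meter at (148,210), the board at (226,188) and the probe at (316,185). I'll zoom in on these.

```bash
python3 - <<'E'
import cv2,numpy as np
t=np.load('top0.npz')['p'];s=np.load('side0.npz')['p']
def z(im,x,y,w,h,f,n): cv2.imwrite(f'pics/{n}.png',cv2.resize(im[y:y+h,x:x+w],None,fx=f,fy=f,interpolation=cv2.INTER_CUBIC))
z(t,115,180,65,60,11,'t_meter'); z(t,195,165,62,56,12,'t_board'); z(t,265,165,70,40,11,'t_probe')
z(s,185,130,100,75,8,'s_a'); z(s,215,165,75,90,6.6,'s_b')
E
```

```text
(no output)
```

View pics/t_meter.png

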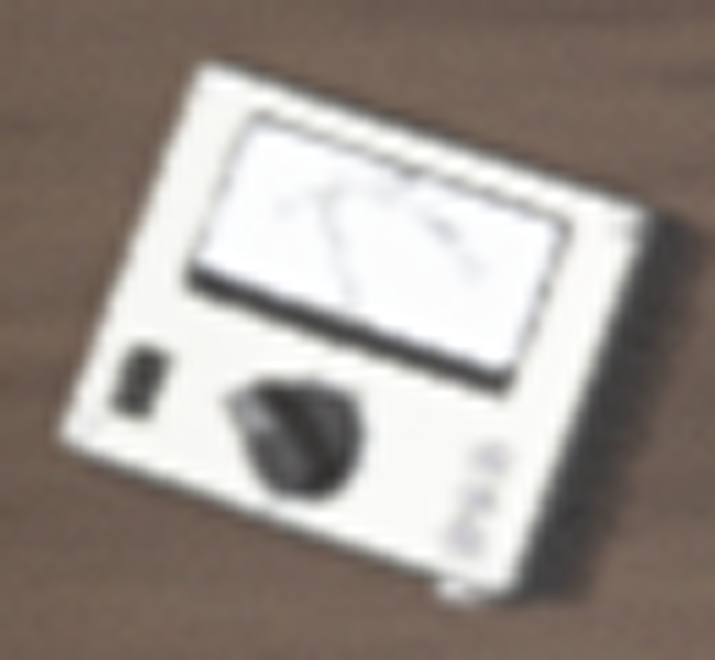

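View pics/t_board.png

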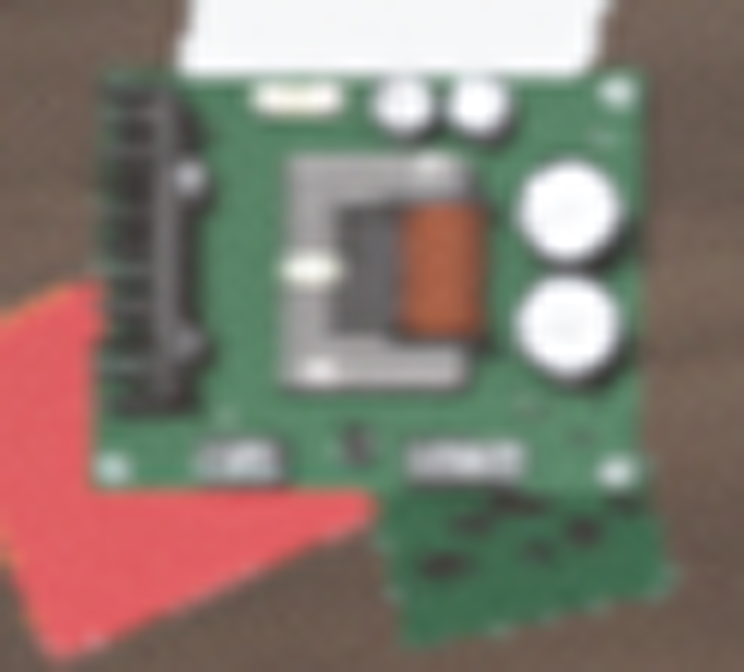

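View pics/t_probe.png

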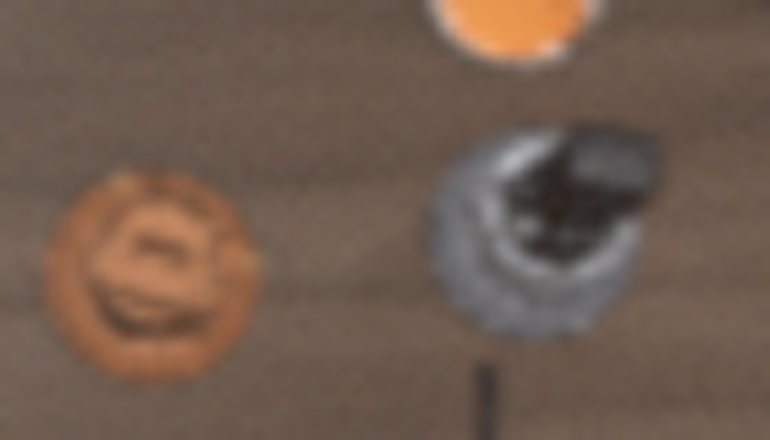

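View pics/s_a.png

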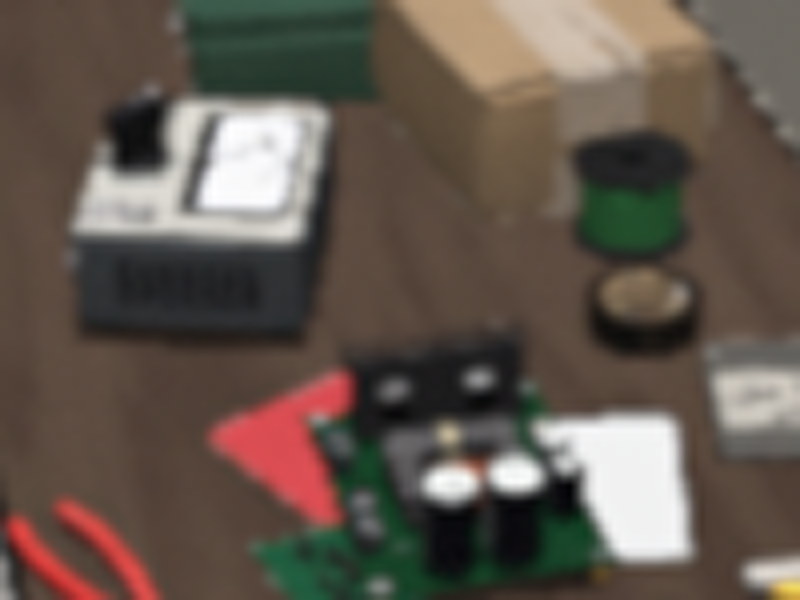

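View pics/s_b.png

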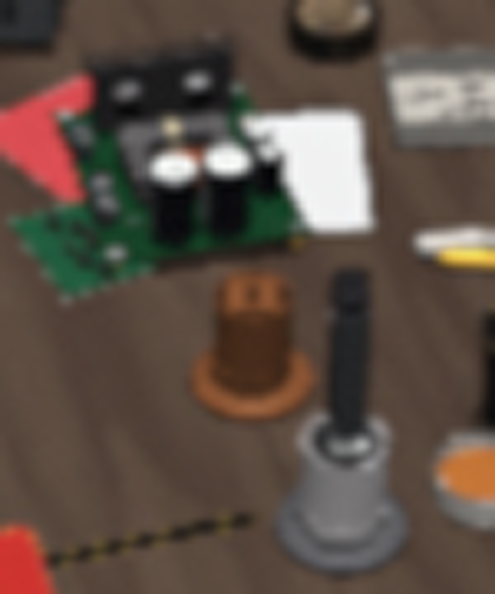

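```bash
cat > h.py <<'E'
import cv2,numpy as np
from bench import robot
np.set_printoptions(precision=4,suppress=True)
CI={n:robot.camera_info(n) for n in("side","top")}
def ray(n,uv):
    c=CI[n];R=c["extrinsics"][:3,:3];t=c["extrinsics"][:3,3]
    d=R.T@np.linalg.inv(c["K"])@np.array([uv[0],uv[1],1.]); return -R.T@t,d
def onz(n,uv,z):
    o,d=ray(n,uv); return o+d*(z-o[2])/d[2]
def proj(n,p):
    c=CI[n]; q=c["K"]@(c["extrinsics"]@np.append(p,1))[:3]; return q[:2]/q[2]
def tri(uvt,uvs):
    A=[];b=[]
    for n,uv in(("top",uvt),("side",uvs)):
        o,d=ray(n,uv); d/=np.linalg.norm(d); P=np.eye(3)-np.outer(d,d); A.append(P);b.append(P@o)
    p=np.linalg.lstsq(np.vstack(A),np.hstack(b),rcond=None)[0]
    return p,[np.linalg.norm(a@p-c) for a,c in zip(A,b)]
def dp(n,dep,u,v): # world pt from depth
    c=CI[n];E=c["extrinsics"];z=dep[v,u]
    q=np.linalg.inv(c["K"])@np.array([u,v,1.])*z
    return E[:3,:3].T@(q-E[:3,3])
def up(im,x,y,w,h,f):
    return cv2.resize(im[y:y+h,x:x+w],None,fx=f,fy=f,interpolation=cv2.INTER_CUBIC)
def un(X,Y,x,y,f): return np.array([(X+.5)/f-.5+x,(Y+.5)/f-.5+y])
E
python3 - <<'E'
from h import *
D=np.load('top0.npz');t=D['p'];dep=D['d'];S=np.load('side0.npz')
print('cams',ray('top',(0,0))[0],ray('side',(0,0))[0])
# meter: 
f=8;x,y,w,h=115,180,65,60
u=up(t,x,y,w,h,f);hsv=cv2.cvtColor(u,cv2.COLOR_BGR2HSV)
m=(u.min(2)>150).astype(np.uint8)*255
m=cv2.morphologyEx(m,cv2.MORPH_OPEN,np.ones((25,25)))
c=max(cv2.findContours(m,0,2)[0],key=cv2.contourArea)
r=cv2.minAreaRect(c);b=cv2.boxPoints(r);pts=[onz('top',un(*q,x,y,f),.06) for q in b]
print('meter',np.array(pts),np.mean(pts,0)); P=np.array(pts)
for i in range(4):
    e=P[(i+1)%4]-P[i];print(np.linalg.norm(e),np.arctan2(e[1],e[0]))
# knob dark blob
d=(cv2.cvtColor(u,6)<110).astype(np.uint8)
for k in cv2.findContours(d,0,2)[0]:
    if cv2.contourArea(k)>800:
        print(cv2.contourArea(k),cv2.minAreaRect(k),[onz('top',un(*cv2.minAreaRect(k)[0],x,y,f),zz) for zz in(.068,.08)])
print('depth panel',dp('top',dep,130,200),dp('top',dep,158,220),dp('top',dep,142,219),'bench',dp('top',dep,180,230))
print('core',dp('top',dep,221,196),'cap',dp('top',dep,242,182),'probe top',[dp('top',dep,320+i,179+j) for i in(0,1,2) for j in (0,1)])
# gap: bright in the grey limb
x,y,w,h,f=214,180,14,14,10
u=up(t,x,y,w,h,f).astype(int); sub=t[184:191,216:226].astype(int); print(sub.sum(2)//3)
E
```

```text
cams [ 0.4146 -0.0133  1.0821] [ 0.2845 -0.9123  0.7759]
meter [[0.4563 0.4024 0.06  ]
 [0.5643 0.3652 0.06  ]
 [0.5174 0.2434 0.06  ]
 [0.4106 0.2818 0.06  ]] [0.4872 0.3232 0.06  ]
0.11419579697792351 -0.33157316776084395
0.13048524983143275 -1.9387728271988673
0.11340153854716524 2.7966282966319564
0.12894061577711607 1.2086258306984932
248530.5 ((259.5, 239.5), (479.0, 519.0), 90.0) [array([0.4867, 0.3189, 0.068 ]), array([0.4859, 0.3149, 0.08  ])]
depth panel [0.5159 0.3715 0.062 ] [0.4559 0.2877 0.063 ] [0.4589 0.3289 0.0795] bench [0.4266 0.2378 0.    ]
core [0.5263 0.1073 0.0319] cap [0.5643 0.0422 0.0558] probe top [array([ 0.5557, -0.1732,  0.1449]), array([ 0.5528, -0.1729,  0.1459]), array([ 0.556 , -0.1763,  0.1425]), array([ 0.5529, -0.1758,  0.1448]), array([ 0.5557, -0.1787,  0.1442]), array([ 0.553 , -0.1786,  0.1441])]
[[108 108 117 142 158 157 139 105  94  99]
 [107 107 123 150 166 164 145 105  92  99]
 [105 110 144 189 212 212 182 129  98  97]
 [105 117 166 226 245 243 213 150 107 101]
 [108 113 141 183 203 202 168 125 104 101]
 [107 108 127 150 161 158 131 104 100 101]
 [105 110 128 150 160 154 127 103  99  99]]
```

```bash
python3 - <<'E'
from h import *
def cloud(n,x,y,w,h):
    d=np.load(n+'0.npz')['d'];p=np.load(n+'0.npz')['p'];out=[]
    for v in range(y,y+h):
        for u in range(x,x+w):
            if d[v,u]>0: out.append([*dp(n,d,u,v),u,v,p[v,u].mean()])
    return np.array(out)
A=cloud('top',120,190,55,50);k=A[(A[:,2]>.086)&(A[:,5]<140)]
print('knob top',len(k),k[:,:3].mean(0),k[:,2].max());
r=cv2.minAreaRect(k[:,:2].astype(np.float32)*1000);print(r)
C=np.cov(k[:,:2].T);w,v=np.linalg.eigh(C);print(np.sqrt(w),np.arctan2(v[1,1],v[0,1]))
for q in k: print(q[3:5].astype(int),q[:3]*1000//1,int(q[5]))
B=cloud('side',190,135,30,20);k=B[(B[:,2]>.072)&(B[:,5]<120)&(B[:,0]<.5)]
print('side knob',len(k),k[:,:3].mean(0))
for q in k: print(q[3:5].astype(int),q[:3]*1000//1)
E
```

```text
knob top 36 [0.4551 0.3304 0.0915] 0.0968512171329906
((456.0688781738281, 333.19329833984375), (26.020509719848633, 12.105476379394531), 33.35369110107422)
[0.0031 0.0075] -2.7983889828182407
[138 215] [469. 335.  93.] 108
[139 215] [470. 335.  86.] 79
[138 216] [466. 335.  92.] 110
[139 216] [466. 333.  91.] 72
[139 217] [464. 333.  92.] 100
[140 217] [464. 332.  86.] 66
[139 218] [461. 333.  90.] 125
[140 218] [461. 330.  92.] 85
[141 218] [461. 329.  86.] 59
[138 219] [458. 334.  96.] 112
[139 219] [458. 332.  95.] 102
[140 219] [458. 329.  93.] 88
[141 219] [458. 327.  92.] 70
[138 220] [455. 334.  95.] 92
[139 220] [455. 332.  93.] 85
[140 220] [455. 329.  93.] 89
[141 220] [455. 327.  92.] 81
[142 220] [455. 326.  86.] 64
[138 221] [452. 335.  93.] 100
[139 221] [452. 332.  92.] 82
[140 221] [452. 330.  91.] 88
[141 221] [452. 327.  91.] 92
[142 221] [452. 325.  88.] 74
[138 222] [450. 336.  90.] 124
[139 222] [449. 332.  93.] 84
[140 222] [450. 330.  90.] 86
[141 222] [449. 327.  91.] 91
[142 222] [449. 324.  91.] 82
[143 222] [449. 321.  91.] 64
[139 223] [447. 333.  91.] 10
[... 679 characters left out ...]
204 144] [467. 334.  84.]
[198 145] [443. 327.  87.]
[199 145] [446. 321.  90.]
[200 145] [449. 319.  90.]
[201 145] [454. 326.  86.]
[202 145] [458. 325.  86.]
[203 145] [462. 330.  82.]
[204 145] [467. 334.  80.]
[198 146] [442. 326.  83.]
[199 146] [446. 326.  83.]
[200 146] [449. 322.  84.]
[201 146] [454. 330.  80.]
[202 146] [458. 327.  81.]
[203 146] [463. 338.  74.]
[204 146] [466. 330.  78.]
[198 147] [442. 325.  79.]
[199 147] [445. 324.  80.]
[200 147] [450. 326.  78.]
[201 147] [454. 328.  76.]
[202 147] [457. 327.  76.]
[203 147] [462. 332.  73.]
[198 148] [441. 325.  75.]
[199 148] [445. 322.  76.]
[200 148] [448. 318.  78.]
[201 148] [453. 324.  74.]
[202 148] [457. 325.  73.]
```

```bash
python3 - <<'E'
from h import *
def cloud(n,x,y,w,h):
    d=np.load(n+'0.npz')['d'];p=np.load(n+'0.npz')['p'];out=[]
    for v in range(y,y+h):
        for u in range(x,x+w):
            if d[v,u]>0: out.append([*dp(n,d,u,v),u,v,p[v,u].mean()])
    return np.array(out)
A=cloud('top',295,165,40,40);k=A[(A[:,2]>.138)]
print('probe top',len(k),k[:,:3].mean(0),cv2.minAreaRect(k[:,:2].astype(np.float32)*1000))
print((k[:,:2]*1000).round(0).tolist())
B=cloud('side',250,195,35,60);
k=B[(B[:,2]>.065)&(B[:,2]<.14)&(B[:,0]<.58)&(B[:,0]>.5)];print('side handle',len(k),k[:,:3].mean(0))
r=cv2.minAreaRect(k[:,:2].astype(np.float32)*1000);print(r);print((k[:,:2]*1000).round(0).tolist())
t=np.load('top0.npz')['p']
print(cv2.cvtColor(t,6)[172:190,308:328])
E
```

```text
probe top 51 [ 0.5555 -0.1731  0.1441] ((555.9169311523438, -173.56854248046875), (22.853742599487305, 15.679527282714844), 75.24622344970703)
[[564.0, -165.0], [564.0, -168.0], [565.0, -172.0], [562.0, -163.0], [561.0, -165.0], [561.0, -168.0], [561.0, -171.0], [561.0, -173.0], [561.0, -177.0], [561.0, -179.0], [561.0, -182.0], [559.0, -163.0], [559.0, -165.0], [558.0, -168.0], [559.0, -171.0], [559.0, -174.0], [558.0, -176.0], [558.0, -179.0], [558.0, -181.0], [558.0, -184.0], [556.0, -163.0], [556.0, -165.0], [556.0, -168.0], [556.0, -171.0], [556.0, -173.0], [556.0, -176.0], [556.0, -179.0], [555.0, -181.0], [555.0, -184.0], [553.0, -163.0], [553.0, -165.0], [553.0, -168.0], [553.0, -170.0], [553.0, -173.0], [553.0, -176.0], [553.0, -179.0], [553.0, -182.0], [553.0, -184.0], [551.0, -163.0], [551.0, -165.0], [550.0, -167.0], [550.0, -170.0], [550.0, -173.0], [550.0, -176.0], [550.0, -178.0], [550.0, -181.0], [550.0, -184.0], [548.0, -173.0], [548.0, -176.0], [547.0, -178.0], [548.0, -181.0]]
side handle 133 [ 0.5512 -0.1841  0.1033]
((549.0242919921875, -179.5701446533203), (14.5
[... 3149 characters left out ...]
  74  83
   93  94]
 [125 128 107  75  69  62  43  42  39  46  44  49  55  54  57  65  75  86
   95  97]
 [124 144 120  74  56  50  43  44  40  44  47  46  46  45  50  65  81  93
   96  94]
 [114 147 128  88  80  71  50  37  42  47  43  41  53  66  76  86  92  94
   93  95]
 [114 134 126 104 119 105  66  47  54  51  50  53  73 111 116 103  94  98
   94  96]
 [108 112 124 111  96  81  59  59  71  66  66  74  98 132 129 105 100 100
   99 100]
 [109 106 134 127  89  58  49  50  57  55  68  97 124 129 115 103 100 101
  102 100]
 [107  97 117 137 124  99  81  65  63  81 109 134 140 124 103  99  97 100
  100 102]
 [107  97  98 112 126 138 128 108 101 127 147 137 124 109  99  97  97  96
   97  98]]
```

```bash
python3 - <<'E'
from h import *
from scipy.optimize import least_squares
t=np.load('top0.npz')['p'];f=11;x,y,w,h=115,180,65,60
u=up(t,x,y,w,h,f);g=cv2.cvtColor(u,6)
print('est',onz('top',un(299,437,x,y,f),.065))
m=((g<150)*255).astype(np.uint8); m[:395]*=1
for k in cv2.findContours(m,1,1)[0]:
    a=cv2.contourArea(k)
    if 6000<a<25000 and cv2.pointPolygonTest(k,(305,445),False)>0:
        W=np.array([onz('top',un(*q[0],x,y,f),.065)[:2] for q in k])
        print(a,W.min(0),W.max(0))
        for lim in(0.,.3,.6):
            cen=np.array([.457,.331])
            # camera-near side: direction toward camera nadir
            n=np.array([.4146,-.0133])-cen;n/=np.linalg.norm(n)
            S=W[((W-cen)@n)>lim*.0165]
            r=least_squares(lambda c:np.hypot(*(S-c).T)-.0165,cen,loss='soft_l1',f_scale=.001)
            r2=least_squares(lambda c:np.hypot(*(S-c[:2]).T)-c[2],[*cen,.0165])
            print(lim,len(S),r.x,r2.x)
# needle: dark pixels within white dial
for nm,(X,Y) in dict(piv=(352,302),tip=(325,190)).items(): print(nm,onz('top',un(X,Y,x,y,f),.062))
a=onz('top',un(352,302,x,y,f),.062);b=onz('top',un(325,190,x,y,f),.062);e=b-a;print('needle heading',np.arctan2(e[1],e[0]))
v=u[90:520,170:600];v=cv2.resize(v,None,fx=1.4,fy=1.4)
l=cv2.createCLAHE(4,(4,4)).apply(cv2.cvtColor(v,6));cv2.imwrite('pics/needle.png',l)
E
```

```text
est [0.4587 0.3347 0.065 ]
11211.0 [0.4423 0.3182] [0.4737 0.3516]
0.0 155 [0.4578 0.3346] [0.4577 0.3339 0.0159]
0.3 118 [0.458  0.3345] [0.4582 0.3361 0.0179]
0.6 77 [0.4581 0.3346] [0.4586 0.3386 0.0203]
piv [0.4945 0.3223 0.062 ]
tip [0.5246 0.3302 0.062 ]
needle heading 0.2554754074979817
```

View pics/needle.png

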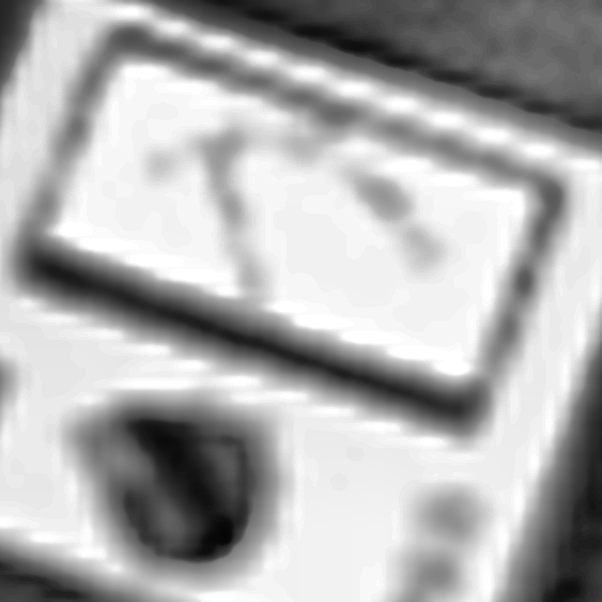

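```bash
cat >> h.py <<'E'
from scipy.spatial.transform import Rotation as Ro
def shift(pos,yaw):
    o=robot.get_obs();R=Ro.from_euler('xyz',o['ee_rot']).as_matrix()
    d=R.T@(np.array(pos)-o['tool_pos'])*100
    cy=np.arctan2(R[1,0],R[0,0]); s=-(yaw-cy); s=(s+np.pi)%(2*np.pi)-np.pi
    print('shift cm',d,'spin',round(s,4),'| t',o['time'],o['tool_pos'],o['ee_rot'],'F',o['wrist_force'],'M',o['wrist_torque'],'w',round(o['width'],4),'q',o['joint_positions'])
E
python3 -c "
from h import *
shift([.458,.334,.13],2.09)"
```

```text
shift cm [-6.2299 28.9987  5.1816] spin -0.923 | t 0.1 [0.2159 0.5053 0.1817] [-3.1414  0.0019  1.167 ] F [ 0.2748 -0.244  -0.6123] M [-0.0598  0.0198  0.0417] w 0.0942 q [ 1.0639  0.0879  1.3721 -0.      1.6836 -0.1031]
```

```bash
python3 -m inch '-2 8 0 -0.2 0; -4 16 0 -0.4 0; -6 24 2 -0.6 0; -6.2 29 4 -0.92 0; -6.2 29 5.2 -0.92 0; -6.2 29 5.2 -0.92 0; -6.2 29 5.2 -0.92 0; -6.2 29 5.2 -0.92 0; -6.2 29 5.2 -0.92 0; -6.2 29 5.2 -0.92 0; -6.2 29 5.2 -0.92 0'; python3 -c "
from h import *
shift([.458,.334,.072],2.09)"
```

```text
time: 1.02
tool_pos: [0.4576, 0.3344, 0.1295]
ee_rot: [-3.139, 0.0, 2.086]
wrist_force: [-0.1, -0.0, 0.5]
width: 0.0943
shift cm [-0.0527  0.0308  5.7471] spin -0.0044 | t 1.0167 [0.4576 0.3344 0.1295] [-3.1388  0.0003  2.0856] F [-0.1214 -0.0016  0.5469] M [0.0727 0.0119 0.0327] w 0.0943 q [ 0.5312  0.1428  1.415  -0.0003  1.5865 -1.5544]
```

```bash
python3 - <<'E'
from h import *
p,d=robot.snapshot('side');q,_=robot.snapshot('top')
a=up(p,170,100,80,75,5);b=up(q,110,170,80,75,5);cv2.imwrite('pics/hov.png',np.hstack([a,b]))
for n,o in(('side',(170,100)),('top',(110,170))):
  for P in([.458,.334,.086],[.458,.334,.1295]): print(n,(proj(n,P)-o)*5)
E
```

```text
side [157.7197 220.3875]
side [153.5707 169.8175]
top [147.2352 246.2452]
top [119.5987 243.222 ]
```

View pics/hov.png

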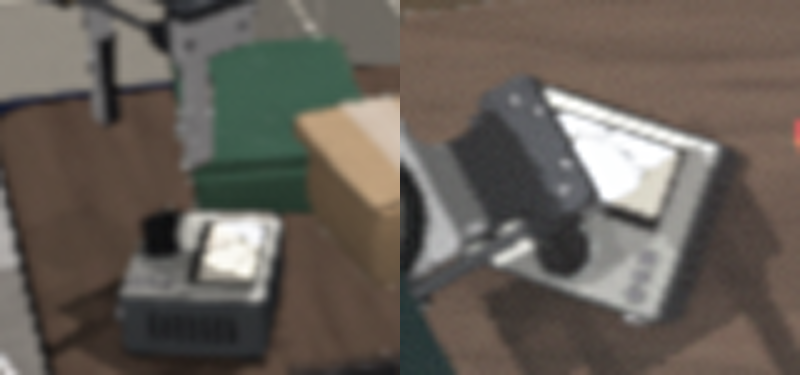

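The fingers straddle the knob: in the side crop they sit at x≈103 and 193, with the knob at ≈160. Next I descend and close.

```bash
python3 -m inch '0 0 2 0 0; 0 0 4 0 0; 0 0 5.7 0 0; 0 0 5.7 0 0; 0 0 5.7 0 0; 0 0 5.7 0 0.5; 0 0 5.7 0 0.7; 0 0 5.7 0 0.7;0 0 5.7 0 0.7;0 0 5.7 0 0.7'; python3 -c "
from h import *
shift([.458,.334,.072],2.09)
p,d=robot.snapshot('side')
cv2.imwrite('pics/low.png',up(p,170,100,80,75,8))"
```

```text
time: 1.95
tool_pos: [0.4577, 0.3354, 0.0741]
ee_rot: [3.141, 0.001, 2.088]
wrist_force: [0.3, -0.5, 0.3]
width: 0.0642
shift cm [-0.1382 -0.0418  0.2114] spin -0.0022 | t 1.95 [0.4577 0.3354 0.0741] [3.1413 0.0005 2.0878] F [ 0.3498 -0.5087  0.2838] M [0.1133 0.0525 0.0348] w 0.0642 q [ 0.5329  0.1712  1.4945 -0.0005  1.4757 -1.5549]
```

View pics/low.png

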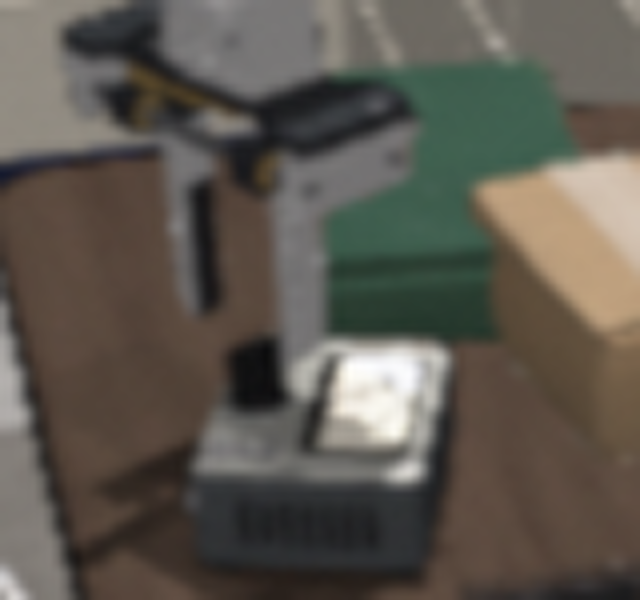

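```bash
python3 - <<'E'
from h import *
for s in(-1,1):
  for z in(.074,.09,.12):
    P=np.array([.4577,.3354,z])+s*.036*np.array([-.494,.869,0]); print(s,z,(proj('side',P)-(170,100))*8)
print((proj('side',[.458,.334,.093])-(170,100))*8)
o=robot.get_obs();print(o['time'],o['tool_pos'])
E
```

```text
-1 0.074 [301.4119 399.3259]
-1 0.09 [299.3166 369.9914]
-1 0.12 [295.3092 313.886 ]
1 0.074 [205.945  347.6479]
1 0.09 [203.2683 318.7779]
1 0.12 [198.1518 263.5914]
[251.2998 339.8017]
2.0 [0.4576 0.3353 0.0739]
```

```bash
python3 - <<'E'
from h import *
p,d=robot.snapshot('side')
for v in range(128,150): print(v,[(p[v,u].mean().astype(int),*(dp('side',d,u,v)*1000).astype(int)) for u in(193,195,206,208)])
cv2.imwrite('pics/low2.png',up(p,185,115,40,40,14))
E
```

```text
128 [(np.int64(94), np.int64(433), np.int64(355), np.int64(147)), (np.int64(28), np.int64(441), np.int64(358), np.int64(144)), (np.int64(117), np.int64(473), np.int64(295), np.int64(171)), (np.int64(112), np.int64(481), np.int64(301), np.int64(167))]
129 [(np.int64(93), np.int64(433), np.int64(354), np.int64(143)), (np.int64(29), np.int64(441), np.int64(363), np.int64(137)), (np.int64(116), np.int64(474), np.int64(299), np.int64(164)), (np.int64(112), np.int64(481), np.int64(298), np.int64(164))]
130 [(np.int64(93), np.int64(433), np.int64(357), np.int64(137)), (np.int64(29), np.int64(441), np.int64(361), np.int64(134)), (np.int64(117), np.int64(472), np.int64(293), np.int64(163)), (np.int64(111), np.int64(482), np.int64(305), np.int64(156))]
131 [(np.int64(95), np.int64(433), np.int64(362), np.int64(131)), (np.int64(31), np.int64(441), np.int64(364), np.int64(129)), (np.int64(117), np.int64(473), np.int64(297), np.int64(157)), (np.int64(112), np.int64(480), np.int64(298), np.int64(156))]
132 [(np.int64(99), np.int64(432), np.int64(360), np.int64(127)), (np.int64(35), np.int64(440), 
[... 3679 characters left out ...]
p.int64(472), np.int64(0)), (np.int64(70), np.int64(448), np.int64(474), np.int64(-1)), (np.int64(140), np.int64(476), np.int64(347), np.int64(62)), (np.int64(169), np.int64(484), np.int64(348), np.int64(61))]
148 [(np.int64(67), np.int64(438), np.int64(463), np.int64(0)), (np.int64(69), np.int64(447), np.int64(466), np.int64(-2)), (np.int64(124), np.int64(475), np.int64(344), np.int64(60)), (np.int64(162), np.int64(482), np.int64(339), np.int64(61))]
149 [(np.int64(66), np.int64(437), np.int64(464), np.int64(-4)), (np.int64(68), np.int64(445), np.int64(455), np.int64(0)), (np.int64(92), np.int64(474), np.int64(336), np.int64(60)), (np.int64(135), np.int64(481), np.int64(332), np.int64(61))]
```

View pics/low2.png

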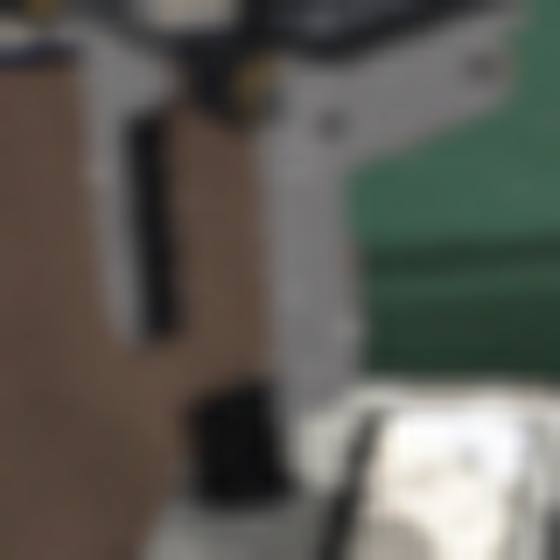

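```bash
python3 - <<'E'
from h import *
for z in(.1295,.14,.15,.16): print(z,proj('side',np.array([.4576,.3344,z])+.051*np.array([-.494,.869,0])))
E
python3 -m inch '0 0 -1.5 0 0.7; 0 0 -3 0 0.87; 0 0 -3 0 0.87; 0 0 -3 0 0.87; 0 0 -3 0 0.87; 0 0 -3 0 0.87; 0 0 -3 0 0.87; 0 0 -3 0 0.87'; python3 - <<'E'
from h import *
p,d=robot.snapshot('side')
cv2.imwrite('pics/cl.png',up(p,185,105,40,45,13))
o=robot.get_obs();print(o['tool_pos'],o['width'])
for v in range(120,150): 
  r=[(u,dp('side',d,u,v)) for u in range(190,212)]
  print(v,[(u,*(w*1000).astype(int).tolist()) for u,w in r if .27<w[1]<.4 and .41<w[0]<.52 and w[2]>.065][:10:2])
E
```

```text
0.1295 [192.1244 129.5865]
0.14 [191.8852 127.1185]
0.15 [191.6554 124.7475]
0.16 [191.4236 122.3561]
time: 2.72
tool_pos: [0.457, 0.335, 0.1027]
ee_rot: [-3.139, 0.001, 2.088]
wrist_force: [-0.0, -0.4, 0.7]
width: 0.0122
[0.4572 0.3351 0.103 ] 0.012377430875096752
120 [(194, 438, 342, 185), (196, 445, 336, 187), (198, 453, 340, 184), (201, 461, 319, 193), (203, 468, 317, 193)]
121 [(194, 438, 346, 179), (196, 445, 342, 180), (198, 452, 339, 181), (200, 456, 315, 191), (202, 464, 318, 189)]
122 [(195, 441, 341, 177), (197, 448, 337, 178), (199, 452, 316, 187), (201, 460, 318, 185), (203, 468, 322, 182)]
123 [(195, 440, 339, 174), (197, 448, 338, 174), (199, 452, 318, 182), (201, 459, 315, 183), (203, 467, 319, 180)]
124 [(195, 440, 341, 169), (197, 448, 340, 168), (199, 453, 325, 175), (201, 458, 311, 181), (203, 467, 318, 177)]
125 [(195, 440, 343, 164), (197, 447, 335, 167), (200, 455, 314, 176), (202, 463, 316, 174), (204, 471, 321, 170)]
126 [(195, 440, 342, 161), (197, 447, 340, 161), (199, 452, 325, 167), (201, 458, 314, 171), (203, 467, 322, 166)]
127 [(195, 439, 339, 158), (1
[... 989 characters left out ...]
340, 94)]
142 [(201, 456, 335, 94), (203, 464, 336, 93)]
143 [(199, 448, 330, 94), (201, 455, 331, 92), (203, 463, 328, 92), (205, 478, 376, 65)]
144 [(198, 443, 326, 92), (200, 450, 324, 92), (202, 459, 334, 85), (204, 467, 335, 84)]
145 [(198, 442, 325, 88), (200, 450, 326, 87), (202, 459, 331, 83), (204, 467, 337, 78)]
146 [(198, 442, 322, 86), (200, 449, 322, 85), (202, 458, 331, 78), (204, 466, 334, 76), (210, 492, 346, 65)]
147 [(198, 442, 324, 80), (200, 449, 324, 79), (202, 458, 330, 75), (204, 467, 337, 69)]
148 [(198, 442, 332, 71), (200, 449, 323, 75), (202, 457, 330, 70), (204, 465, 330, 69)]
149 [(198, 441, 324, 71), (200, 449, 324, 70), (202, 456, 325, 69), (204, 464, 325, 67)]
```

View pics/cl.png

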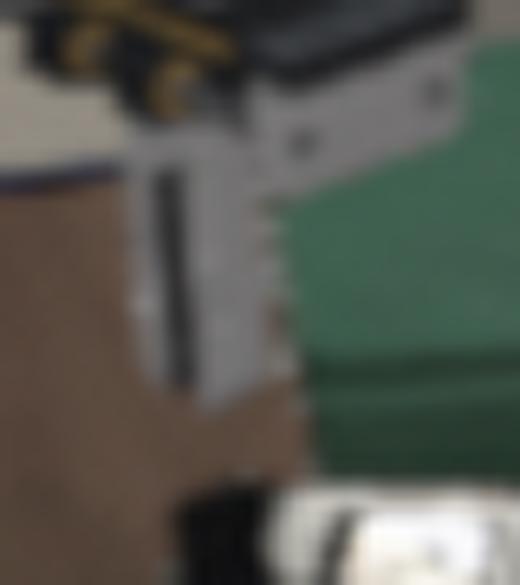

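```bash
python3 -c "
from h import *
shift([.458,.334,.073],2.09)"; python3 -m inch '0 0 0 0 0.5; 0 0 0 0 0.5; 0 0 0 0 0.5; 0 0 0 0 0.5; -0.1 0 1.5 0 0.5; -0.1 0 3 0 0.5; -0.1 0 3 0 0.5; -0.1 0 3 0 0.5; -0.1 0 3 0 0.8; -0.1 0 3 0 0.8;-0.1 0 3 0 0.9;-0.1 0 3 0 0.9;-0.1 0 3 0 0.9;-0.1 0 3 0 0.9'; python3 -c "
from h import *
shift([.458,.334,.073],2.09)"
```

```text
shift cm [-0.1308  0.0255  2.9956] spin -0.0023 | t 2.7667 [0.4572 0.3351 0.103 ] [-3.1399  0.0005  2.0877] F [0.7715 0.8831 0.5141] M [ 0.0756  0.0344 -0.0339] w 0.0124 q [ 0.5328  0.1545  1.455  -0.0005  1.5338 -1.5549]
time: 3.93
tool_pos: [0.4578, 0.3342, 0.0733]
ee_rot: [-3.14, 0.001, 2.088]
wrist_force: [-0.1, -0.2, -0.2]
width: 0.0112
shift cm [-0.0329  0.0097  0.026 ] spin -0.0022 | t 3.9333 [0.4578 0.3342 0.0733] [-3.1404  0.0005  2.0878] F [-0.1459 -0.1825 -0.1553] M [ 0.0505  0.018  -0.025 ] w 0.0112 q [ 0.531   0.1716  1.4958 -0.0005  1.4755 -1.5567]
```

```bash
python3 -m inch '0 0 0 0 0.95; 0 0 0 0 0.95; 0 0 0 0 0.95; 0 0 0 0 0.95'; python3 - <<'E'
from h import *
shift([.458,.334,.073],2.09)
p,d=robot.snapshot('side')
cv2.imwrite('pics/cl2.png',up(p,185,105,40,45,13))
E
```

```text
time: 4.27
tool_pos: [0.4577, 0.3342, 0.0732]
ee_rot: [-3.14, 0.001, 2.088]
wrist_force: [-1.2, -0.1, -0.3]
width: 0.0049
shift cm [-0.0337  0.0145  0.0206] spin -0.0022 | t 4.2667 [0.4577 0.3342 0.0732] [-3.1403  0.0005  2.0878] F [-1.199  -0.1295 -0.3193] M [0.0454 0.0068 0.0521] w 0.0049 q [ 0.531   0.1716  1.4958 -0.0005  1.4755 -1.5567]
```

View pics/cl2.png

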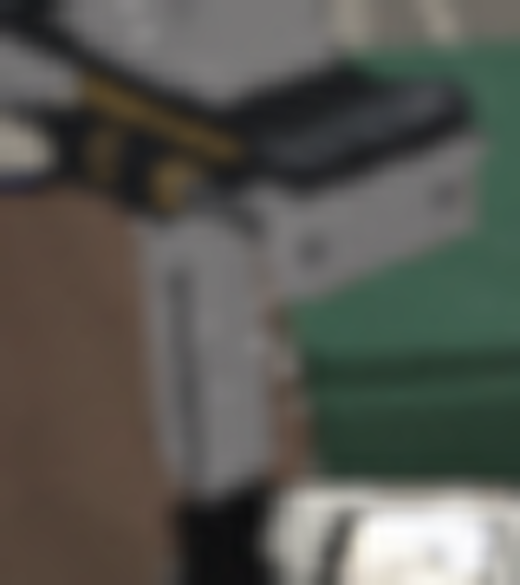

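```bash
python3 - <<'E'
from h import *
C=np.array([.4577,.3342,0]);n=np.array([-.494,.869,0]);b=np.array([.869,.494,0])
for z in (.0732,.092,.096,.10):
  for s,a in((-.015,-.009),(-.015,.009),(.015,-.009)):
    P=C+n*s+b*a+[0,0,z]; print(z,s,a,(proj('side',P)-(185,105)+.5)*13-.5)
p,d=robot.snapshot('side');q,_=robot.snapshot('top')
cv2.imwrite('pics/topc.png',up(q,80,170,110,90,7))
for v in range(110,146,2):
  print(v,[(u,*(dp('side',d,u,v)*1000).astype(int).tolist()) for u in (198,200,202,204)])
E
```

```text
0.0732 -0.015 -0.009 [232.2076 579.8991]
0.0732 -0.015 0.009 [278.7653 558.6106]
0.0732 0.015 -0.009 [167.5781 544.6   ]
0.092 -0.015 -0.009 [227.6654 523.9731]
0.092 -0.015 0.009 [274.63   502.9353]
0.092 0.015 -0.009 [162.5736 489.0451]
0.096 -0.015 -0.009 [226.6895 511.9573]
0.096 -0.015 0.009 [273.7417 490.9743]
0.096 0.015 -0.009 [161.4985 477.1104]
0.1 -0.015 -0.009 [225.7103 499.9001]
0.1 -0.015 0.009 [272.8502 478.9723]
0.1 0.015 -0.009 [160.4197 465.135 ]
110 [(198, 451, 303, 239), (200, 456, 290, 245), (202, 462, 286, 246), (204, 470, 294, 241)]
112 [(198, 449, 297, 235), (200, 456, 292, 236), (202, 462, 291, 236), (204, 469, 289, 236)]
114 [(198, 449, 297, 227), (200, 455, 289, 230), (202, 460, 279, 234), (204, 466, 273, 236)]
116 [(198, 448, 299, 219), (200, 456, 305, 215), (202, 461, 287, 223), (204, 463, 258, 235)]
118 [(198, 448, 298, 212), (200, 456, 305, 208), (202, 463, 308, 205), (204, 463, 256, 229)]
120 [(198, 446, 288, 209), (200, 453, 287, 208), (202, 459, 282, 210), (204, 471, 312, 195)]
122 [(198, 451, 329, 181), (200, 455, 310, 190), (202, 457, 276, 205), (2
[... 332 characters left out ...]
4, 319, 153), (202, 461, 317, 153), (204, 470, 326, 147)]
132 [(198, 448, 332, 139), (200, 453, 316, 147), (202, 461, 317, 145), (204, 470, 329, 138)]
134 [(198, 447, 332, 131), (200, 453, 321, 136), (202, 460, 317, 137), (204, 469, 327, 130)]
136 [(198, 446, 333, 122), (200, 452, 319, 129), (202, 460, 319, 128), (204, 468, 324, 124)]
138 [(198, 446, 331, 115), (200, 451, 318, 120), (202, 459, 320, 118), (204, 467, 321, 117)]
140 [(198, 445, 332, 106), (200, 452, 325, 108), (202, 459, 320, 110), (204, 466, 318, 110)]
142 [(198, 467, 510, 0), (200, 450, 318, 104), (202, 459, 325, 99), (204, 468, 334, 93)]
144 [(198, 443, 327, 92), (200, 450, 324, 92), (202, 458, 324, 91), (204, 467, 331, 86)]
```

View pics/topc.png

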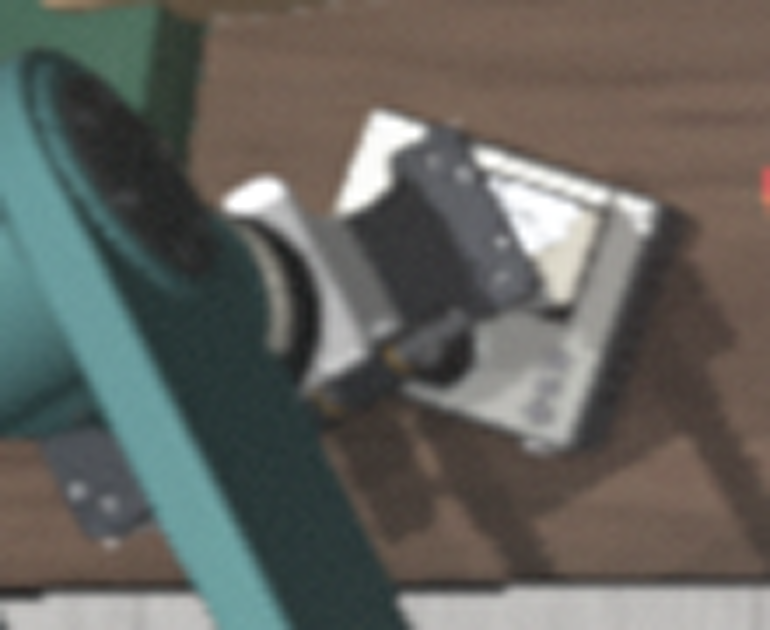

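Closing fully met nothing, so the real fingertips are about 25 mm higher than the reported TCP, and both cameras agree with that. I'll open, go down about 23 mm while watching the force, and grip the bar.

```bash
python3 -m inch '0 0 0 0 0.5; 0 0 0 0 0.5; 0 0 0 0 0.5; 0 0 0 0 0.5; 0 0 0 0 0.5; 0 0 0.6 0 0.5; 0 0 1.2 0 0.5; 0 0 1.8 0 0.5; 0 0 2.2 0 0.5; 0 0 2.2 0 0.5; 0 0 2.2 0 0.5'; python3 - <<'E'
from h import *
shift([.458,.334,.050],2.09)
p,d=robot.snapshot('side')
cv2.imwrite('pics/lo3.png',up(p,185,105,40,45,13))
E
```

```text
time: 5.33
tool_pos: [0.4573, 0.334, 0.0505]
ee_rot: [-3.139, 0.001, 2.088]
wrist_force: [0.1, -0.2, 0.8]
width: 0.047
shift cm [-0.0305  0.0614  0.0476] spin -0.0023 | t 5.3333 [0.4573 0.334  0.0505] [-3.1389  0.0006  2.0877] F [ 0.1051 -0.1519  0.8374] M [ 0.0832 -0.0188 -0.0296] w 0.047 q [ 0.531   0.1877  1.5241 -0.0005  1.4325 -1.5567]
```

View pics/lo3.png

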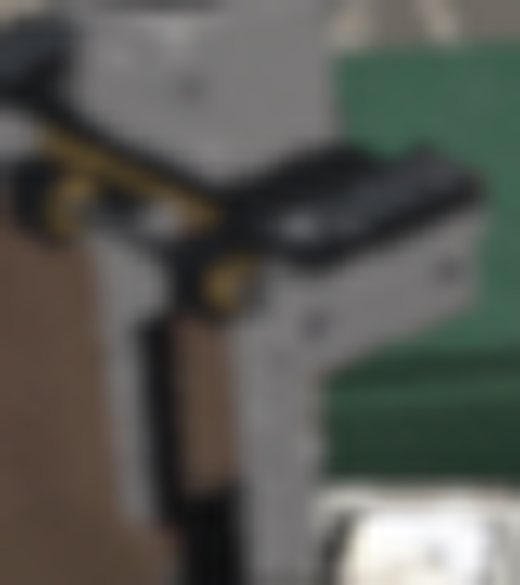

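```bash
python3 -m inch '0 0 0.1 0 0.7; 0 0 0.1 0 0.8; 0 0 0.1 0 0.95; 0 0 0.1 0 0.95; 0 0 0.1 0 0.95; 0 0 0.1 0 0.95; 0 0 0.1 0 0.95; 0 0 0.1 0 0.95'; python3 - <<'E'
from h import *
shift([.458,.334,.050],2.09)
E
```

```text
time: 6.05
tool_pos: [0.4575, 0.3347, 0.0502]
ee_rot: [-3.14, -0.0, 2.088]
wrist_force: [-1.3, 1.4, 0.9]
width: 0.0119
shift cm [-0.081   0.0105  0.0162] spin -0.002 | t 6.05 [0.4575 0.3347 0.0502] [-3.1403 -0.0003  2.088 ] F [-1.2555  1.3845  0.9032] M [0.3658 0.1642 0.0156] w 0.0119 q [ 0.5313  0.1879  1.5244  0.0003  1.4305 -1.5567]
```

```bash
python3 -m inch '0 0 0 0.1 0.95; 0 0 0 0.2 0.95; 0 0 0 0.3 0.95; 0 0 0 0.4 0.95; 0 0 0 0.5 0.95; 0 0 0 0.6 0.95; 0 0 0 0.7 0.95; 0 0 0 0.8 0.95; 0 0 0 0.87 0.95; 0 0 0 0.87 0.95; 0 0 0 0.87 0.95; 0 0 0 0.87 0.95'; python3 - <<'E'
from h import *
shift([.458,.334,.050],1.219)
p,d=robot.snapshot('side');q,_=robot.snapshot('top')
a=up(p,185,115,50,50,8);b=up(q,115,180,50,50,8);cv2.imwrite('pics/turn.png',np.hstack([a,b]))
E
```

```text
time: 7.05
tool_pos: [0.4575, 0.3345, 0.0502]
ee_rot: [-3.141, 0.001, 1.219]
wrist_force: [-0.3, 0.7, 0.7]
width: 0.0118
shift cm [-0.0305  0.062   0.016 ] spin 0.0004 | t 7.05 [0.4575 0.3345 0.0502] [-3.1406  0.0011  1.2194] F [-0.2999  0.7317  0.6915] M [ 0.026   0.0508 -0.0116] w 0.0118 q [ 0.5312  0.1879  1.5245  0.0001  1.4307 -0.6882]
```

View pics/turn.png

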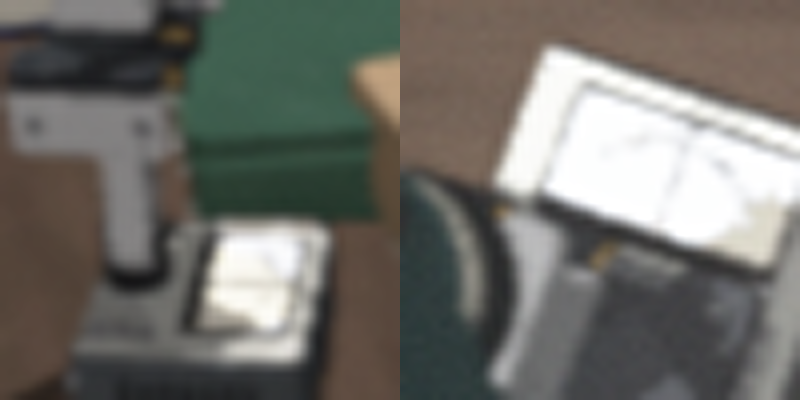

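The top view shows the needle lying along the thick centre mark, running from (660,225) to (690,150). I'll release, rise and check.

```bash
python3 -m inch '0 0 0 0 0.5; 0 0 0 0 0.5; 0 0 0 0 0.5; 0 0 0 0 0.5; 0 0 -2 0 0.5; 0 0 -4 0 0.5; 0 0 -8 0 0.5; 0 0 -12 0 0.5; 0 -4 -12 0 0.5;0 -8 -12 0 0.5;0 -12 -12 0 0.5; 0 -12 -12 0 0.5; 0 -12 -12 0 0.5'; python3 - <<'E'
from h import *
q,d=robot.snapshot('top');np.savez('top1.npz',p=q,d=d)
p,d=robot.snapshot('side');np.savez('side1.npz',p=p,d=d)
u=up(q,115,180,65,60,11);cv2.imwrite('pics/t1.png',u)
v=up(q,125,180,45,40,16);cv2.imwrite('pics/t1n.png',cv2.createCLAHE(4,(4,4)).apply(cv2.cvtColor(v,6)))
E
```

```text
time: 8.23
tool_pos: [0.3437, 0.3767, 0.1708]
ee_rot: [-3.141, 0.0, 1.222]
wrist_force: [0.5, -0.2, 0.0]
width: 0.0467
```

View pics/t1.png

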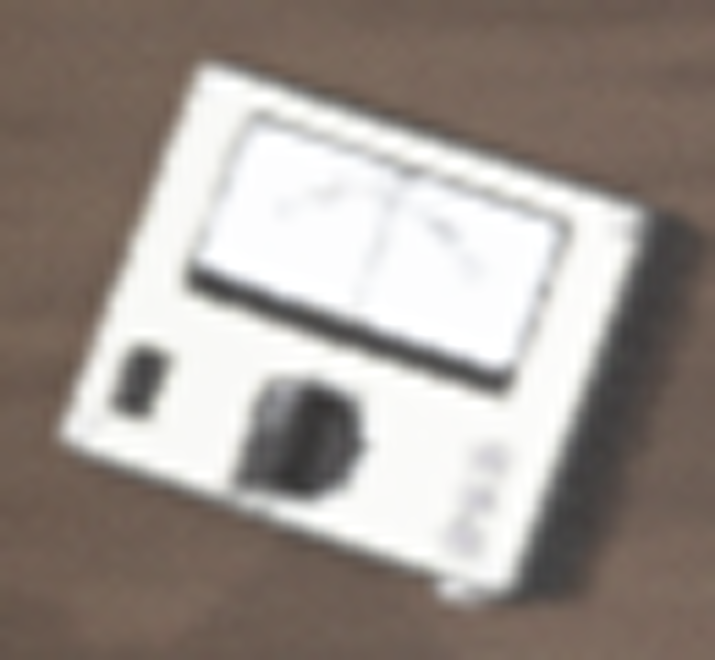

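View pics/t1n.png

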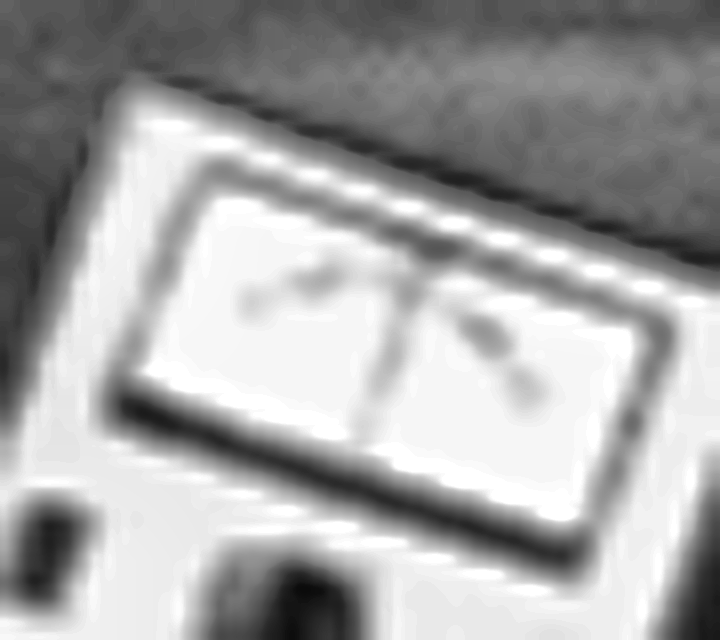

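```bash
cat > needle.py <<'E'
from h import *
def rect(n,img,c=(.4872,.3232),yaw=-.352,z=.062,mm=.25):
    # output: rows from meter x=+60mm (top) to 0; cols from y=+50 (left) to -50mm
    H,W=int(75/mm),int(100/mm)
    X,Y=np.meshgrid(50-np.arange(W)*mm,60-np.arange(H)*mm)
    ca,sa=np.cos(yaw),np.sin(yaw)
    wx=c[0]+(Y*ca-X*sa)/1000;wy=c[1]+(Y*sa+X*ca)/1000
    P=np.stack([wx,wy,np.full_like(wx,z),np.ones_like(wx)],-1)
    q=P@CI[n]["extrinsics"][:3].T@CI[n]["K"].T
    return cv2.remap(img,(q[...,0]/q[...,2]).astype(np.float32),(q[...,1]/q[...,2]).astype(np.float32),cv2.INTER_CUBIC)
def lines(g,x0,x1,yc,hw,mm=.25):
    L=[]
    for x in np.arange(x0,x1,1.):
        r=int(round((60-x)/mm));ys=50-np.arange(g.shape[1])*mm
        s=abs(ys-yc(x))<hw
        row=g[r,s].astype(float);b=np.maximum(np.percentile(row,70)-row,0);b[b<.2*b.max()]=0
        L.append((x,(ys[s]*b).sum()/b.sum(),b.max()))
    return np.array(L)
E
python3 - <<'E'
from needle import *
for k in(0,1):
    q=np.load(f'top{k}.npz')['p'];g=cv2.cvtColor(rect('top',q),6)
    cv2.imwrite(f'pics/rect{k}.png',cv2.resize(g,None,fx=1.8,fy=1.8))
    if k: 
        L=lines(g,12,48,lambda x:0,8);print(L.round(2).tolist())
    # bezel edges: per column darkest of the top frame, and white case edges
E
```

```text
[[12.0, 0.68, 7.0], [13.0, 0.74, 6.0], [14.0, 0.72, 6.0], [15.0, 0.58, 7.0], [16.0, 0.48, 9.0], [17.0, 0.56, 11.0], [18.0, 0.53, 13.0], [19.0, 0.6, 14.0], [20.0, 0.63, 14.0], [21.0, 0.59, 15.0], [22.0, 0.34, 17.0], [23.0, 0.27, 18.0], [24.0, 0.29, 18.0], [25.0, 0.33, 17.0], [26.0, 0.5, 16.0], [27.0, 0.71, 14.0], [28.0, 0.96, 13.0], [29.0, 1.23, 12.0], [30.0, 1.29, 11.0], [31.0, 1.3, 11.0], [32.0, 1.35, 12.0], [33.0, 1.47, 14.4], [34.0, 1.56, 17.0], [35.0, 1.75, 18.0], [36.0, 1.95, 17.0], [37.0, 2.26, 15.0], [38.0, 2.37, 14.4], [39.0, 2.06, 15.4], [40.0, 1.0, 16.0], [41.0, 0.47, 18.4], [42.0, 0.6, 26.4], [43.0, 0.57, 35.0], [44.0, 0.32, 34.0], [45.0, -0.22, 26.0], [46.0, 0.25, 19.0], [47.0, 0.13, 13.0]]
```

View pics/rect1.png

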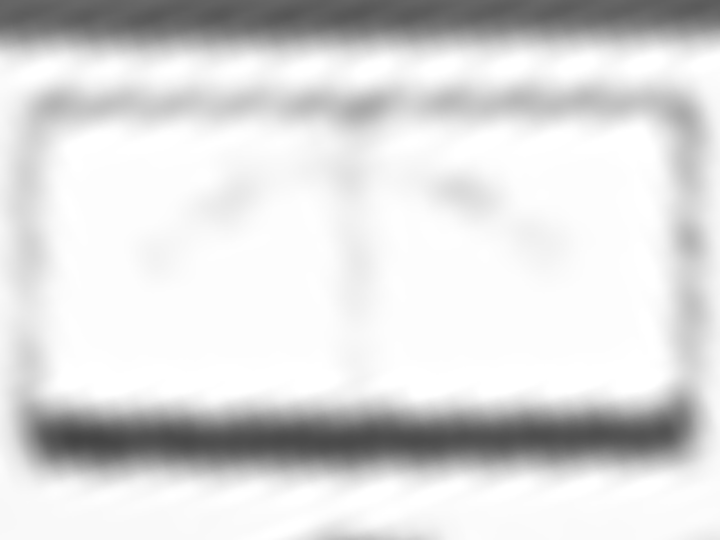

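View pics/rect0.png

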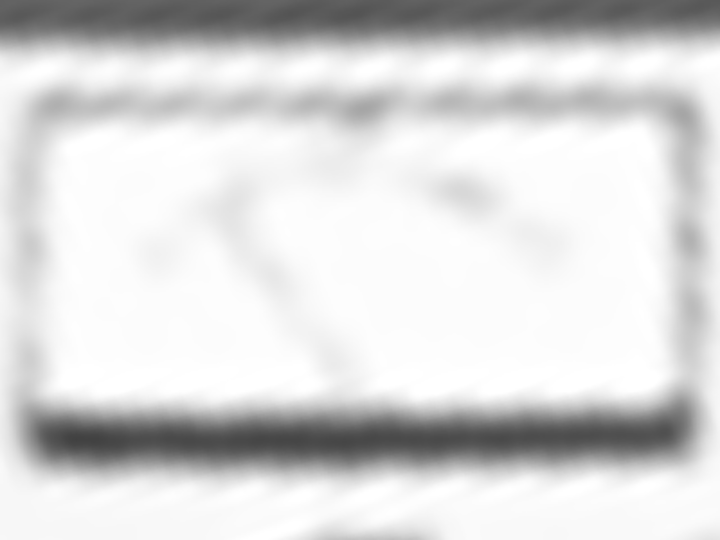

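```bash
python3 - <<'E'
from needle import *
L=None
q=np.load('top1.npz')['p'];g=cv2.cvtColor(rect('top',q),6)
L=lines(g,10,38,lambda x:0.5,5);print('slope top',np.polyfit(L[:,0],L[:,1],1,w=L[:,2]))
q=np.load('top0.npz')['p'];g=cv2.cvtColor(rect('top',q),6)
L=lines(g,10,32,lambda x:1+.65*(x-8),6);print('slope0',np.polyfit(L[:,0],L[:,1],1,w=L[:,2]))
q=np.load('side1.npz')['p'];g=cv2.cvtColor(rect('side',q),6);cv2.imwrite('pics/rs1.png',cv2.resize(g,None,fx=1.8,fy=1.8))
L=lines(g,10,38,lambda x:-1,8);print('slope side',np.polyfit(L[:,0],L[:,1],1,w=L[:,2]),L.round(1).tolist())
E
```

```text
slope top [ 0.0639 -0.7328]
slope0 [ 0.725  -3.4055]
slope side [ 0.0716 -0.6402] [[10.0, -0.2, 7.0], [11.0, 0.3, 7.4], [12.0, 0.2, 8.0], [13.0, 0.4, 8.0], [14.0, 0.5, 8.4], [15.0, 0.7, 9.4], [16.0, 0.7, 10.4], [17.0, 0.7, 11.0], [18.0, 0.7, 11.4], [19.0, 0.8, 11.4], [20.0, 0.8, 11.4], [21.0, 0.9, 11.4], [22.0, 0.9, 11.0], [23.0, 0.9, 11.0], [24.0, 1.0, 11.0], [25.0, 1.0, 9.4], [26.0, 1.0, 10.0], [27.0, 1.0, 9.4], [28.0, 1.0, 9.0], [29.0, 0.9, 8.4], [30.0, 0.8, 8.0], [31.0, 1.1, 7.0], [32.0, 1.3, 6.4], [33.0, 1.7, 8.0], [34.0, 2.0, 9.0], [35.0, 2.3, 11.0], [36.0, 2.3, 12.4], [37.0, 2.3, 12.4]]
```

View pics/rs1.png

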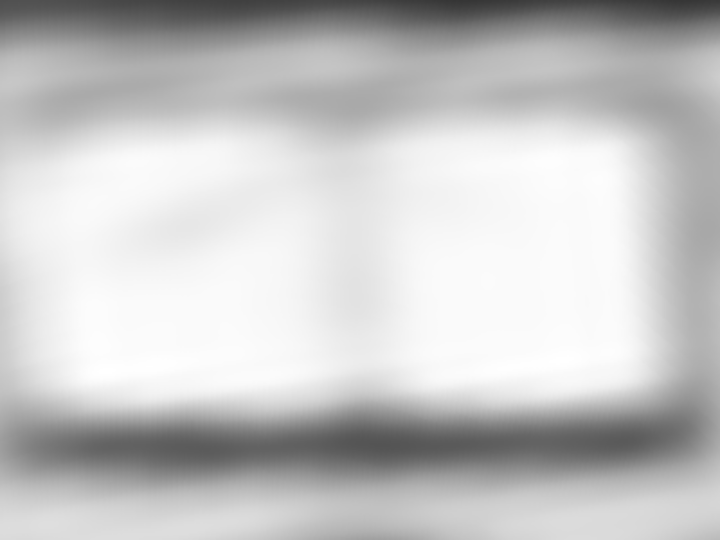

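Rectified, the top view puts the needle at about +0.05 to +0.06 rad, while the grip yaw suggests about 0. I'll re-grip and turn a further 0.06 rad so that either reading leaves it well inside the band.

```bash
python3 -c "
from h import *
shift([.4577,.3343,.13],1.22)
shift([.4577,.3343,.0505],1.22)"; python3 -m inch '0 4 0 0 0.5; 0 8 0 0 0.5; 0 12 0 0 0.5; 0 12.1 2 0 0.5; 0 12.1 4 0 0.5; 0 12.1 4 0 0.5; 0 12.1 4 0 0.5'; python3 -c "
from h import *
shift([.4577,.3343,.0505],1.22)"
```

```text
shift cm [-0.0269 11.9668  4.0294] spin -0.001 | t 8.3333 [0.3455 0.3758 0.1703] [-3.1414  0.001   1.219 ] F [0.0555 0.1409 0.0301] M [ 0.0099 -0.0377  0.0651] w 0.0467 q [ 0.7166  0.0026  1.4833 -0.0003  1.6566 -0.5025]
shift cm [-0.0192 11.9681 11.9794] spin -0.001 | t 8.3333 [0.3455 0.3758 0.1703] [-3.1414  0.001   1.219 ] F [0.0555 0.1409 0.0301] M [ 0.0099 -0.0377  0.0651] w 0.0467 q [ 0.7166  0.0026  1.4833 -0.0003  1.6566 -0.5025]
time: 8.92
tool_pos: [0.4592, 0.3326, 0.1285]
ee_rot: [-3.139, 0.004, 1.217]
wrist_force: [-0.7, -0.2, -0.6]
width: 0.0469
shift cm [ 0.1386 -0.1824  7.7965] spin -0.003 | t 8.9167 [0.4592 0.3326 0.1285] [-3.1389  0.0043  1.217 ] F [-0.7454 -0.2037 -0.6269] M [0.057  0.0339 0.0123] w 0.0469 q [ 0.5273  0.1457  1.4138 -0.0007  1.5871 -0.6897]
```

```bash
python3 -m inch '0.1 -0.15 2 0 0.5; 0.1 -0.15 4 0 0.5; 0.1 -0.15 6 0 0.5; 0.1 -0.15 7.8 0 0.5; 0.1 -0.15 7.8 0 0.5; 0.1 -0.15 7.8 0 0.5; 0.1 -0.15 7.8 0 0.7; 0.1 -0.15 7.8 0 0.8; 0.1 -0.15 7.8 0 0.95; 0.1 -0.15 7.8 0 0.95; 0.1 -0.15 7.8 0 0.95; 0.1 -0.15 7.8 0 0.95; 0.1 -0.15 7.8 0 0.95; 0.1 -0.15 7.8 0 0.95'; python3 -c "
from h import *
shift([.4577,.3343,.0505],1.16)"
```

```text
time: 10.08
tool_pos: [0.4582, 0.3342, 0.051]
ee_rot: [-3.139, 0.003, 1.217]
wrist_force: [0.8, -0.7, 2.9]
width: 0.0117
shift cm [-0.007  -0.0519  0.0496] spin 0.057 | t 10.0833 [0.4582 0.3342 0.051 ] [-3.1395  0.0032  1.217 ] F [ 0.7813 -0.726   2.9406] M [ 0.1717 -0.0306  0.033 ] w 0.0117 q [ 0.5304  0.19    1.5203 -0.0004  1.4352 -0.6866]
```

```bash
python3 -m inch '0 0 0 0.03 0.95; 0 0 0 0.057 0.95; 0 0 0 0.057 0.95; 0 0 0 0.057 0.95; 0 0 0 0.057 0.95'; python3 -c "
from h import *
shift([.4577,.3343,.0505],1.16)"; python3 -m inch '0 0 0 0 0.5; 0 0 0 0 0.5; 0 0 0 0 0.5; 0 0 0 0 0.5; 0 0 -2 0 0.5; 0 0 -4 0 0.5; 0 0 -8 0 0.5; 0 0 -12 0 0.5; 0 -4 -12 0 0.5;0 -8 -12 0 0.5;0 -12 -12 0 0.5; 0 -12 -12 0 0.5; 0 -12 -12 0 0.5'; python3 - <<'E'
from needle import *
q,d=robot.snapshot('top');np.savez('top2.npz',p=q,d=d)
p,d=robot.snapshot('side');np.savez('side2.npz',p=p,d=d)
for n,im in(('top',q),('side',p)):
    g=cv2.cvtColor(rect(n,im),6)
    L=lines(g,10,38,lambda x:0.5,5 if n=='top' else 8);print(n,np.polyfit(L[:,0],L[:,1],1,w=L[:,2]),L[-8:,1])
g=cv2.cvtColor(rect('top',q),6);cv2.imwrite('pics/rect2.png',cv2.resize(g,None,fx=1.8,fy=1.8))
E
```

```text
time: 10.5
tool_pos: [0.4582, 0.3341, 0.051]
ee_rot: [-3.14, 0.003, 1.161]
wrist_force: [-0.1, 0.0, 0.2]
width: 0.0117
shift cm [-0.0044 -0.0529  0.0512] spin 0.0005 | t 10.5 [0.4582 0.3341 0.051 ] [-3.1396  0.0034  1.1605] F [-0.1337  0.0455  0.2257] M [ 0.0184  0.0432 -0.0472] w 0.0117 q [ 0.5304  0.19    1.5202 -0.0005  1.4353 -0.6301]
time: 11.58
tool_pos: [0.3471, 0.383, 0.1717]
ee_rot: [-3.14, 0.003, 1.164]
wrist_force: [1.7, -0.1, -0.1]
width: 0.0472
top [-0.0213  0.5717] [-0.147  -0.1211  0.098   0.2191  0.0578 -0.0916 -0.27   -0.3767]
side [ 0.0695 -0.712 ] [1.0124 1.0408 1.0109 1.1816 1.6136 2.2357 2.25   2.2019]
```

View pics/rect2.png

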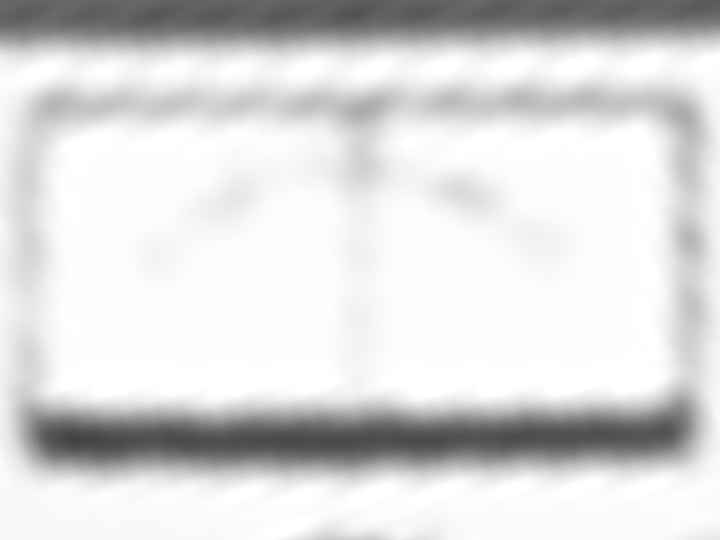

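The needle now merges with the zero mark; the top fit gives about -0.02 rad. Before going to the probe I'll check what stands tall around it.

```bash
python3 - <<'E'
from h import *
d=np.load('top0.npz')['d']
for v in range(100,250,1):
  for u in range(180,400,1):
    if d[v,u]>0:
      P=dp('top',d,u,v)
      if P[2]>.10 and (u+v)%5==0 and abs(P[1])<.5: print(u,v,P.round(3),end=' ; ')
print()
shift([.5555,-.174,.18],-.25)
E
```

```text
361 124 [ 0.72  -0.304  0.1  ] ; 350 125 [ 0.717 -0.272  0.101] ; 365 125 [ 0.717 -0.316  0.1  ] ; 349 126 [ 0.715 -0.27   0.1  ] ; 373 127 [ 0.71  -0.338  0.1  ] ; 340 130 [ 0.704 -0.243  0.1  ] ; 364 131 [ 0.698 -0.311  0.104] ; 368 132 [ 0.696 -0.323  0.1  ] ; 352 133 [ 0.694 -0.277  0.1  ] ; 346 134 [ 0.691 -0.26   0.101] ; 348 137 [ 0.682 -0.265  0.101] ; 358 137 [ 0.681 -0.293  0.102] ; 337 138 [ 0.68  -0.233  0.102] ; 352 138 [ 0.679 -0.277  0.1  ] ; 367 138 [ 0.678 -0.319  0.1  ] ; 350 140 [ 0.674 -0.271  0.1  ] ; 357 143 [ 0.664 -0.29   0.1  ] ; 319 176 [ 0.565 -0.172  0.141] ; 318 177 [ 0.561 -0.168  0.144] ; 323 177 [ 0.561 -0.182  0.142] ; 317 178 [ 0.559 -0.165  0.144] ; 322 178 [ 0.558 -0.179  0.144] ; 316 179 [ 0.556 -0.163  0.144] ; 321 179 [ 0.556 -0.176  0.143] ; 315 180 [ 0.555 -0.161  0.134] ; 320 180 [ 0.553 -0.173  0.146] ; 314 181 [ 0.555 -0.161  0.116] ; 319 181 [ 0.55  -0.17   0.144] ; 324 181 [ 0.55  -0.184  0.144] ; 318 182 [ 0.549 -0.169  0.136] ; 323 182 [ 0.548 -0.181  0.143] ; 317 183 [ 0.549 -0.169  0.116] ; 322 183 [ 0.547 -0.181  0.131] ; 321 184 [ 0.546 -0.18   0.116] ; 
shift cm [-42.7671  41.1156  -0.7818] spin 1.4107 | t 11.6833 [0.3489 0.3821 0.1712] [-3.1403  0.0035  1.1607] F [ 0.0743 -0.6342  0.887 ] M [-0.0119  0.0119  0.0216] w 0.0474 q [ 0.7214  0.0203  1.4637 -0.0003  1.6613 -0.4393]
```

```bash
python3 -m inch '-3 3 -1 0.1 0.5; -6 6 -2 0.2 0.5; -9 9 -2 0.3 0.5; -12 12 -2 0.4 0.5; -15 15 -2 0.5 0.5; -18 18 -2 0.6 0.5; -21 21 -2 0.7 0.5; -24 24 -2 0.8 0.5; -27 27 -2 0.9 0.5; -30 29 -2 1.0 0.5; -33 32 -2 1.1 0.5; -36 35 -2 1.2 0.5; -39 38 -1.5 1.3 0.5; -42 40 -1 1.41 0.5; -42.8 41.1 -0.8 1.41 0.5; -42.8 41.1 -0.8 1.41 0.5; -42.8 41.1 -0.8 1.41 0.5; -42.8 41.1 -0.8 1.41 0.5'; python3 - <<'E'
from h import *
shift([.5555,-.174,.135],-.25)
p,d=robot.snapshot('side');q,_=robot.snapshot('top')
a=up(p,225,130,80,120,5);b=up(q,270,130,80,120,5);cv2.imwrite('pics/hp.png',np.hstack([a,b]))
o=robot.get_obs();C=o['tool_pos'];y=o['ee_rot'][2];n=np.array([np.cos(y),np.sin(y),0])
for z in(0,.025):
 for s in(-.030,.030): print((proj('side',C+s*n+[0,0,z])-(225,130)+.5)*5)
np.savez('hp.npz',p=p,d=d)
E
```

```text
time: 13.18
tool_pos: [0.5551, -0.1736, 0.1803]
ee_rot: [3.139, 0.002, -0.249]
wrist_force: [0.5, 1.5, 0.2]
width: 0.0471
shift cm [0.0623 0.0122 4.5261] spin 0.0015 | t 13.1833 [ 0.5551 -0.1736  0.1803] [ 3.1391  0.0023 -0.2485] F [0.5128 1.5078 0.2119] M [-0.0484  0.098  -0.0028] w 0.0471 q [-0.3989  0.16    1.295  -0.0028  1.6885 -0.1507]
[161.734  336.2734]
[272.0881 334.4227]
[162.5907 298.9207]
[274.6353 297.1447]
```

View pics/hp.png

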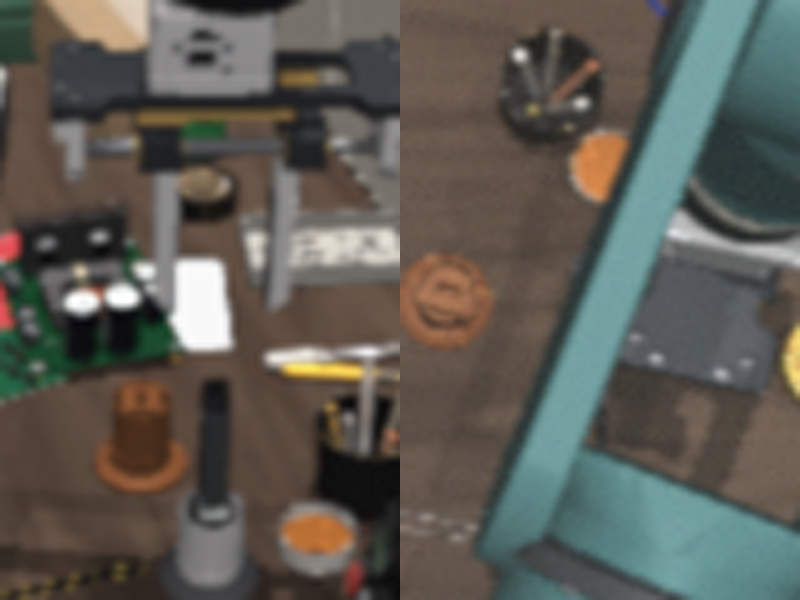

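```bash
python3 - <<'E'
from h import *
for P in([.5555,-.174,.144],[.5555,-.174,.106]): print((proj('side',P)-(225,130)+.5)*5)
p=np.load('hp.npz')['p'];g=cv2.cvtColor(p,6)
for v in(212,216,220,224): print(v,g[v,258:278])
for v in(182,186): print(v,g[v,252:286])
E
```

```text
[215.6822 389.5332]
[213.2684 441.8205]
212 [61 67 77 78 77 76 70 55 38 33 33 33 43 66 79 82 82 80 77 74]
216 [52 64 75 78 79 78 62 43 38 40 40 40 48 63 75 78 78 80 81 79]
220 [55 81 95 90 82 73 57 39 38 40 40 42 49 65 73 74 72 73 75 79]
224 [97 99 93 79 69 66 53 37 38 40 40 42 55 67 75 75 75 74 74 74]
182 [138 147 145 140 132 137 137 141 181 214 219 218 219 219 219 214 186 133
  93  82  82  81 111 168 194 159 100 107 133 142 155 177 179 164]
186 [ 75 101 137 145 137 141 137 147 219 248 249 249 248 248 249 249 248 216
 121  78  82  82  77  87  95  78  76 113 136 138 128 111 100  99]
```

```bash
python3 -m inch '0.05 0 2.5 0 0.5; 0.05 0 5 0 0.5; 0.05 0 7.5 0 0.5; 0.05 0 10 0 0.5; 0.05 0 11.6 0 0.5; 0.05 0 11.6 0 0.5; 0.05 0 11.6 0 0.5; 0.05 0 11.6 0 0.5'; python3 - <<'E'
from h import *
shift([.5555,-.174,.064],-.25)
p,d=robot.snapshot('side')
cv2.imwrite('pics/gp.png',up(p,235,170,65,85,7))
E
```

```text
time: 13.95
tool_pos: [0.5566, -0.1728, 0.0669]
ee_rot: [3.138, -0.002, -0.246]
wrist_force: [0.0, 0.2, -0.1]
width: 0.047
shift cm [-0.078   0.1381  0.2927] spin 0.0043 | t 13.95 [ 0.5566 -0.1728  0.0669] [ 3.1382 -0.0021 -0.2457] F [ 0.0319  0.2089 -0.1479] M [-0.0716  0.032  -0.0556] w 0.047 q [-0.3964  0.2074  1.4668 -0.003   1.4648 -0.1504]
```

View pics/gp.png

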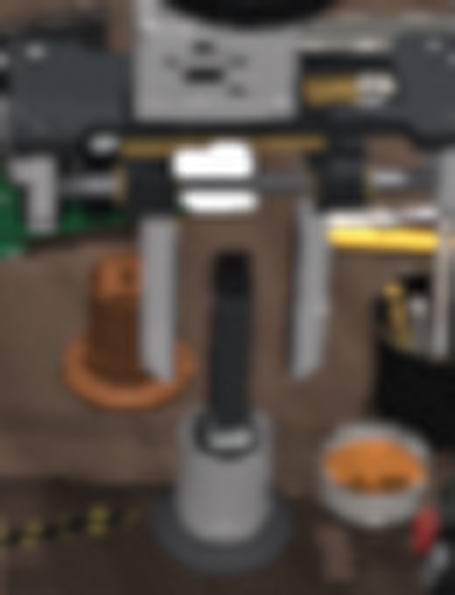

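```bash
python3 -m inch '-0.08 0.14 0.3 0 0.5; -0.08 0.14 0.3 0 0.5; -0.08 0.14 0.3 0 0.6; -0.08 0.14 0.3 0 0.7; -0.08 0.14 0.3 0 0.8; -0.08 0.14 0.3 0 0.9; -0.08 0.14 0.3 0 0.9; -0.08 0.14 0.3 0 0.9; -0.08 0.14 0.3 0 0.9; -0.08 0.14 0.3 0 0.9'; python3 - <<'E'
from h import *
shift([.5555,-.174,.064],-.25)
E
```

```text
time: 14.83
tool_pos: [0.5558, -0.1744, 0.0643]
ee_rot: [3.138, -0.003, -0.246]
wrist_force: [-0.2, -1.1, 0.1]
width: 0.0161
shift cm [-0.0353 -0.0317  0.0314] spin 0.0039 | t 14.8333 [ 0.5558 -0.1744  0.0643] [ 3.138  -0.0029 -0.2461] F [-0.2044 -1.0644  0.1179] M [-0.0908  0.0872  0.0577] w 0.0161 q [-0.3994  0.2078  1.4717 -0.0031  1.4587 -0.153 ]
```

```bash
python3 -m inch '0 0 -1 0 0.9; 0 0 -2 0 0.9; 0 0 -3 0 0.9; 0 0 -4 0 0.9; 0 0 -5 0 0.9; 0 0 -6 0 0.9; 0 0 -8 0 0.9; 0 0 -9 0 0.9; 0 0 -9 0 0.9; 0 0 -9 0 0.9'; python3 - <<'E'
from h import *
shift([.5555,-.174,.064],-.25)
p,d=robot.snapshot('side');q,_=robot.snapshot('top')
np.savez('lift.npz',p=p,q=q)
cv2.imwrite('pics/lift.png',up(p,235,130,65,125,5))
E
```

```text
time: 15.67
tool_pos: [0.5561, -0.1743, 0.1553]
ee_rot: [3.138, -0.005, -0.246]
wrist_force: [-0.3, -0.9, -0.7]
width: 0.016
shift cm [-0.1094 -0.0463  9.1304] spin 0.0039 | t 15.6667 [ 0.5561 -0.1743  0.1553] [ 3.1376 -0.005  -0.2461] F [-0.306  -0.8682 -0.6845] M [-0.0636  0.0995  0.0675] w 0.016 q [-0.3989  0.1625  1.3414 -0.0031  1.6322 -0.153 ]
```

View pics/lift.png

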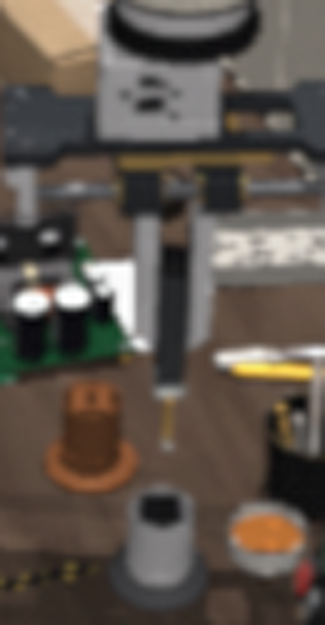

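```bash
python3 - <<'E'
from h import *
from scipy.ndimage import gaussian_filter
t=np.load('top0.npz')['p'].astype(int)
# gap: white spacer on grey limb, weight = brightness above limb
g=t.sum(2)/3
sub=g[182:192,214:228]; 
# limb brightness ~160: take >175
W=np.maximum(sub-170,0);V,U=np.mgrid[182:192,214:228]
uv=np.array([(U*W).sum(),(V*W).sum()])/W.sum();print('gap px',uv,onz('top',uv,.032))
# gap by side
s=np.load('side0.npz')['p'];print(cv2.cvtColor(s,6)[179:190,232:250])
# board outline: green mask
u=up(t.astype(np.uint8),195,165,62,56,8);h=cv2.cvtColor(u,cv2.COLOR_BGR2HSV)
m=cv2.inRange(h,(50,60,40),(85,255,255));cv2.imwrite('pics/bm.png',m)
# core: grey mask extents rows/cols
for v in range(176,200): print(v,g[v,216:238].astype(int))
E
```

```text
gap px [220.3862 186.9136] [0.5539 0.1091 0.032 ]
[[ 65  90  92  69  43  28  28  29  27  28  28  30  28  21  18  23  26  37]
 [ 36  47  42  31  28  28  27  27  27  28  26  19  13  12  18  25  29  30]
 [ 21  14  11  14  22  26  28  31  34  33  30  29  27  31  39  44  41  38]
 [ 24  20  20  21  28  34  41  58  76  76  62  56  60  66  73  77  71  59]
 [ 31  40  51  56  58  61  70  97 140 142 109  91  90  92  94  99  94  77]
 [ 43  65  86  93  93  92  93 116 166 174 128  93  90  88  87  94  92  79]
 [ 54  82 101 103 101  99  94  97 121 125  93  63  59  57  63  81  91  88]
 [ 56  81  97  99  97  84  66  61  78  91  78  55  46  45  60  92 120 128]
 [ 51  63  82  92  88  68  54  68  95 113 108  86  69  73 113 158 187 199]
 [ 45  48  74  90  88  75  96 144 176 188 184 160 120 112 174 225 234 237]
 [ 43  43  65  86  91 100 163 227 241 239 238 229 172 130 192 240 244 242]]
176 [106 105 104 106 109 107 106 106 104 101 101 107 114 101  76  76  87  96
 108 107  87  78]
177 [109 107 111 120 126 127 125 126 126 125 122 122 120 119 132 133 124 108
  97  86  83  93]
178 [107 108 119 147 164 166 165 1
[... 1355 characters left out ...]
6  95  97  95  87
  80  78  89 118]
193 [108 112 133 151 160 162 156 151 149 149 142 118 101  98 103 102 101  88
  74  67  82 109]
194 [109 111 134 154 168 176 174 165 160 160 159 155 151 150 150 152 146 115
  81  74  81  97]
195 [107 115 137 163 193 217 206 178 172 169 170 169 169 171 171 170 165 131
  94  92  99 102]
196 [110 114 134 159 186 205 199 179 169 166 169 169 171 171 171 171 161 126
  97 103 107 105]
197 [108 107 106 110 121 127 127 118 114 116 116 114 115 114 116 116 110  98
  98 108 108 107]
198 [109 106 104 102 102 104 103 103 103 103 104 102 103 104 104 101 101 103
 107 111 111 113]
199 [109 111 110 110 109 112 109 106 106 107 109 112 111 113 112 110 110 111
 110 110 110 109]
```

View pics/bm.png

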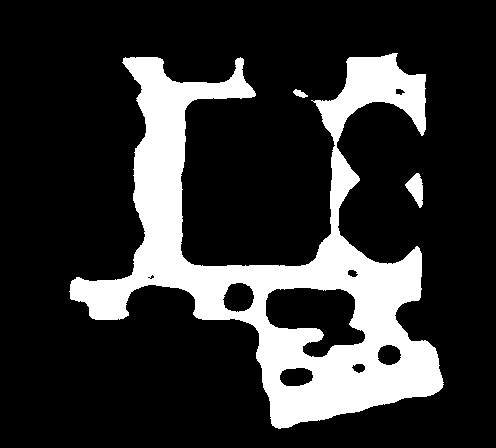

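```bash
python3 - <<'E'
from h import *
t=np.load('top0.npz')['p'];g=t.mean(2)
def edge(vals,lev,rev=False):
    for i in range(len(vals)-1):
        a,b=vals[i],vals[i+1]
        if (a<lev)!=(b<lev): return i+(lev-a)/(b-a)
# core left outer edge
P=[]
for v in list(range(179,185))+list(range(190,195)):
    P.append(onz('top',(214+edge(g[v,214:224],135),v),.032)[:2])
P=np.array(P);k=np.polyfit(P[:,0],P[:,1],1);print('left edge',k[0],'y at gap x',np.polyval(k,.554))
# core bottom edge, top edge
for nm,r in(('top',(174,182)),('bot',(200,193))):
    Q=[]
    for u in range(220,228):
        st=1 if r[1]>r[0] else -1
        Q.append(onz('top',(u,r[0]+st*edge(g[r[0]:r[1]:st,u],138)),.032)[:2])
    Q=np.array(Q);kk=np.polyfit(Q[:,1],Q[:,0],1);print(nm,'slope dx/dy',kk[0],'x at y=.1',np.polyval(kk,.1))
# board outline by green
h=cv2.cvtColor(t,cv2.COLOR_BGR2HSV).astype(int)
# gap elongated direction
s=np.load('side0.npz')['p'];gs=s.mean(2)
sub=gs[181:187,238:244];W=np.maximum(sub-100,0);V,U=np.mgrid[181:187,238:244];uvs=np.array([(U*W).sum(),(V*W).sum()])/W.sum()
print('side gap',uvs,onz('side',uvs,.032),'pred',proj('side',[.5539,.1091,.032]),tri((220.386,186.914),uvs))
E
```

```text
left edge -0.04749488403804949 y at gap x 0.11508629616407437
top slope dx/dy 0.212472099839467 x at y=.1 0.5882845198189224
bot slope dx/dy -0.024737422805827945 x at y=.1 0.524051448784283
side gap [240.6151 183.858 ] [0.5535 0.1093 0.032 ] pred [240.7526 183.8704] (array([0.5537, 0.1091, 0.0321]), [np.float64(0.00025280025327207775), np.float64(0.0002528002532720587)])
```

```bash
python3 - <<'E'
from h import *
t=np.load('top0.npz')['p'].astype(float)
gr=t[:,:,1]-t[:,:,2]   # green minus red
def cross(vals,lev):
    vals=list(vals)
    for i in range(len(vals)-1):
        if (vals[i]<lev)!=(vals[i+1]<lev): return i+(lev-vals[i])/(vals[i+1]-vals[i])
# right edge: columns 240..260 scanning from right
A=[]
for v in range(174,203,1):
    c=cross(gr[v,256:236:-1],15)
    if c: A.append((v,256-c))
A=np.array(A);print(A[:,1].round(1))
W=np.array([onz('top',(u,v),.012)[:2] for v,u in A]);
k=np.polyfit(W[:,0],W[:,1],1);r=W[:,1]-np.polyval(k,W[:,0]);m=abs(r)<.002;k=np.polyfit(W[m,0],W[m,1],1);print('right: dy/dx',k,m.sum())
# top edge: scanning down from above
B=[]
for u in range(206,248):
    c=cross(gr[164:178,u],15)
    if c: B.append((164+c,u))
B=np.array(B);print(B[:,0].round(1))
W=np.array([onz('top',(u,v),.012)[:2] for v,u in B]);
k=np.polyfit(W[:,1],W[:,0],1)
for _ in range(3): m=abs(W[:,0]-np.polyval(k,W[:,1]))<.0015;k=np.polyfit(W[m,1],W[m,0],1)
print('top: dx/dy',k,m.sum())
# bottom edge left part (u 203..225)
B=[]
for u in range(204,226):
    c=cross(gr[212:196:-1,u],15)
    if c: B.append((212-c,u))
B=np.array(B);print(B[:,0].round(1))
W=np.array([onz('top',(u,v),.012)[:2] for v,u in B]);k=np.polyfit(W[:,1],W[:,0],1)
for _ in range(3): m=abs(W[:,0]-np.polyval(k,W[:,1]))<.0015;k=np.polyfit(W[m,1],W[m,0],1)
print('bot: dx/dy',k,m.sum())
E
```

```text
[248.2 248.1 248.1 248.1 248.  248.1 248.1 248.1 247.9 237.6 238.1 238.8
 247.2 247.7 247.8 247.8 247.8 247.7 247.4 237.7 238.1 247.1 247.6 247.8
 247.8 247.7 247.6 247.6 247.6]Traceback (most recent call last):
  File "<stdin>", line 15, in <module>
    raise TypeError("expected non-empty vector for x")
TypeError: expected non-empty vector for x
```

```bash
python3 - <<'E'
from h import *
t=np.load('top0.npz')['p'].astype(float)
gr=t[:,:,1]-t[:,:,2]
def cross(vals,lev):
    vals=list(vals)
    for i in range(len(vals)-1):
        if (vals[i]<lev)!=(vals[i+1]<lev): return i+(lev-vals[i])/(vals[i+1]-vals[i])
def fit(L,ax):
    W=np.array([onz('top',p,.012)[:2] for p in L]);a,b=W[:,ax],W[:,1-ax]
    m=abs(b-np.median(b))<.006
    for _ in range(4): k=np.polyfit(a[m],b[m],1);m=abs(b-np.polyval(k,a))<.0012
    return k,m.sum()
print('right dy/dx',fit([(256-cross(gr[v,256:236:-1],15),v) for v in range(174,203) if cross(gr[v,256:236:-1],15)],0))
B=[(u,164+cross(gr[164:178,u],15)) for u in range(204,248) if cross(gr[164:178,u],15)];print(np.round([b[1] for b in B],1))
print('top dx/dy',fit(B,1))
B=[(u,212-cross(gr[212:196:-1,u],15)) for u in range(204,226) if cross(gr[212:196:-1,u],15)];print(np.round([b[1] for b in B],1))
print('bot dx/dy',fit(B,1))
E
```

```text
right dy/dx (array([-0.0337,  0.0454]), np.int64(22))
[171.  171.  170.9 170.7 170.7 170.8 170.8 170.8 170.8 170.8 170.9 171.
 171.  170.8 170.9 174.3 171.  170.9 170.8 170.8 174.6 175.8 170.8 170.7
 175.8 176.4 176.7 176.6 170.9 170.7 170.7 170.7 170.7 170.7 170.6 170.5
 170.5 170.6 170.6]
top dx/dy (array([0.0115, 0.6056]), np.int64(32))
[204.2 204.3 204.6 204.6 204.6 204.6 204.5 204.3 201.5 201.2 201.1 201.1
 201.1 201.2 201.7 204.3 204.6 204.6 204.6 204.6 204.6 205. ]
bot dx/dy (array([0.0305, 0.4984]), np.int64(15))
```

```bash
python3 - <<'E'
from h import *
shift([.5537,.109,.1553],-.025)
E
```

```text
shift cm [ -7.0199 -27.3966  -0.3055] spin -0.2211 | t 15.7667 [ 0.555  -0.1738  0.1532] [ 3.1382 -0.0012 -0.2461] F [-0.3895 -0.3758 -1.6074] M [0.0294 0.0777 0.0167] w 0.0157 q [-0.3989  0.1638  1.344  -0.0031  1.6322 -0.153 ]
```

```bash
python3 -m inch '-0.6 -2 -0.3 -0.02 0.9; -1.2 -4.5 -0.5 -0.05 0.9; -1.9 -7.5 -0.5 -0.08 0.9; -2.7 -10.5 -0.5 -0.1 0.9; -3.5 -13.5 -0.5 -0.12 0.9; -4.2 -16.5 -0.5 -0.15 0.9; -5 -19.5 -0.5 -0.18 0.9; -5.8 -22.5 -0.5 -0.2 0.9; -6.5 -25.3 -0.5 -0.22 0.9; -7 -27 -0.5 -0.22 0.9; -7 -27.4 -0.3 -0.22 0.9; -7 -27.4 -0.3 -0.22 0.9; -7 -27.4 -0.3 -0.22 0.9; -7 -27.4 -0.3 -0.22 0.9'; python3 - <<'E'
from h import *
shift([.5537,.109,.110],-.025)
p,d=robot.snapshot('side');q,_=robot.snapshot('top');np.savez('ov.npz',p=p,q=q,d=d)
a=up(p,200,100,80,110,5);b=up(q,180,140,80,110,5);cv2.imwrite('pics/ov.png',np.hstack([a,b]))
E
```

```text
time: 16.93
tool_pos: [0.5538, 0.1076, 0.1546]
ee_rot: [3.137, 0.001, -0.028]
wrist_force: [-0.0, -0.1, -0.4]
width: 0.0159
shift cm [-0.0116 -0.159   4.4627] spin -0.0027 | t 16.9333 [0.5538 0.1076 0.1546] [ 3.1373  0.0006 -0.0277] F [-0.0096 -0.1251 -0.418 ] M [-0.0812  0.0785 -0.0069] w 0.0159 q [ 0.0942  0.1271  1.3827 -0.0042  1.633   0.1216]
```

View pics/ov.png

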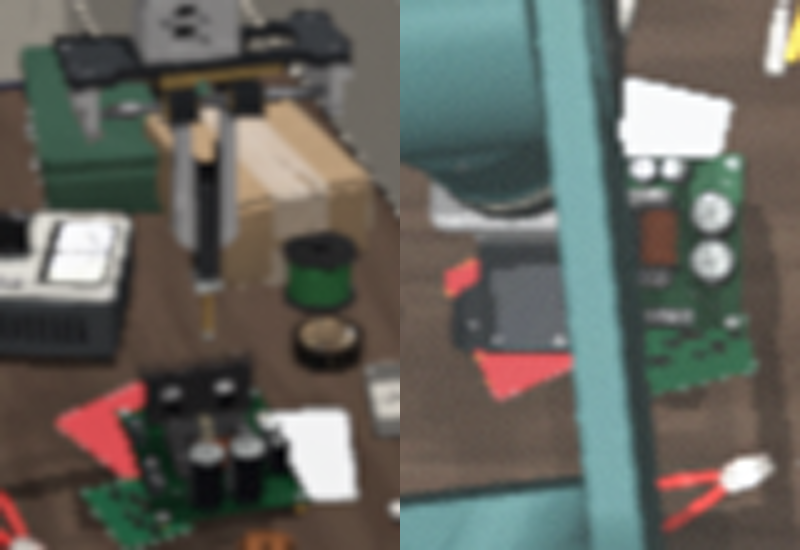

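```bash
python3 -m inch '0 -0.16 1.5 0 0.9; 0 -0.16 3 0 0.9; 0 -0.16 4.2 0 0.9; 0 -0.16 4.2 0 0.9; 0 -0.16 4.2 0 0.9; 0 -0.16 4.2 0 0.9'; python3 - <<'E'
from h import *
shift([.5537,.109,.0883],-.025)
p,d=robot.snapshot('side');np.savez('ov2.npz',p=p,d=d)
cv2.imwrite('pics/ov2.png',up(p,215,140,55,60,11))
o=robot.get_obs();C=o['tool_pos'];tip=np.array([C[0],C[1],C[2]-.0643+.014])
for P in(tip,tip+[0,0,.042],tip+[0,0,.13],[.5537,.1091,.032]): print(proj('side',P),((proj('side',P)-(215,140)+.5)*11))
E
```

```text
time: 17.53
tool_pos: [0.5545, 0.1088, 0.1138]
ee_rot: [3.138, -0.001, -0.029]
wrist_force: [0.0, 0.2, -0.2]
width: 0.0157
shift cm [-0.0857 -0.0323  2.5487] spin -0.0036 | t 17.5333 [0.5545 0.1088 0.1138] [ 3.1378 -0.0012 -0.0286] F [ 0.0347  0.2431 -0.1861] M [-0.0488  0.0664 -0.059 ] w 0.0157 q [ 0.0959  0.1436  1.4455 -0.0039  1.5518  0.1246]
[240.9461 176.3945] [290.9073 405.8397]
[240.8503 166.2202] [289.8538 293.9223]
[240.6366 143.5175] [287.5029  44.1926]
[240.6981 183.8792] [288.1795 488.1707]
```

View pics/ov2.png

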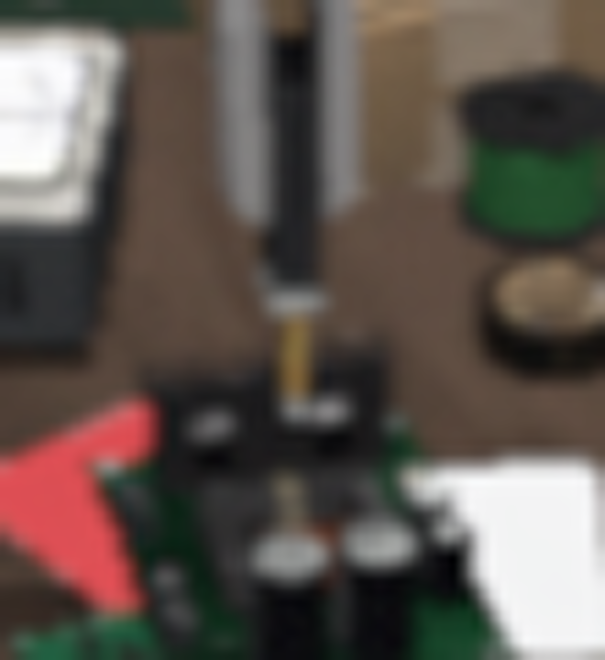

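```bash
python3 - <<'E'
from h import *
d=np.load('ov2.npz')['d'];p=np.load('ov2.npz')['p'];g=p.mean(2)
Q=[]
for v in range(146,178):
    r=[]
    for u in range(236,247):
        if d[v,u]>0:
            P=dp('side',d,u,v)
            if .08<P[1]<.13 and abs(P[0]-.5537)<.015: r.append(P)
    if r: r=np.array(r);print(v,len(r),(r.mean(0)*1000).round(1),(r[:,0].min()*1000).round(1),(r[:,0].max()*1000).round(1),'| dark',g[v,236:248].astype(int))
E
```

```text
146 9 [552.8  96.9 191.4] 540.3 566.6 | dark [125 126 106  66  31  21  20  45  91 122 126 115]
147 9 [553.3  98.9 186.6] 540.3 567.3 | dark [125 125 106  68  36  28  28  47  92 121 127 114]
148 9 [553.1  98.2 183.2] 539.6 566.0 | dark [125 126 106  70  44  38  35  51  92 121 126 112]
149 9 [553.   97.9 179.7] 540.1 567.3 | dark [124 126 106  70  42  37  35  50  92 122 126 112]
150 9 [553.2  98.8 175.4] 539.4 567.5 | dark [121 125 110  74  44  36  34  50  93 121 126 111]
151 9 [552.6  96.8 172.8] 538.7 567.2 | dark [121 128 116  84  47  35  34  51  92 121 126 111]
152 9 [552.7  97.3 168.8] 539.2 567.1 | dark [120 129 118  86  48  34  34  51  93 122 126 111]
153 9 [552.8  97.6 164.8] 539.6 565.8 | dark [120 129 119  86  48  36  34  51  92 122 126 110]
154 9 [552.6  97.2 161.2] 539.5 565.7 | dark [119 129 119  86  48  36  34  50  92 121 126 110]
155 9 [552.6  97.  157.5] 539.4 566.1 | dark [118 128 119  85  47  35  34  49  90 120 125 109]
156 8 [553.3  98.2 152.8] 539.2 567.2 | dark [115 128 118  86  49  35  34  47  85 118 127 112]
157 8 [552.   98.5 149. ] 539.4 566.8 | dark [113 128 1
[... 976 characters left out ...]
113  98  84  75  74  74]
169 2 [552.9 106.7  96.3] 551.6 554.2 | dark [76 72 70 73 80 95 96 81 73 73 76 76]
170 2 [552.9 106.8  92.2] 552.0 553.7 | dark [75 73 69 66 70 91 95 76 66 67 74 74]
171 2 [553.  107.5  87.6] 552.2 553.9 | dark [70 69 65 63 71 93 93 70 56 54 57 58]
172 2 [552.5 105.7  84.7] 551.1 553.9 | dark [62 60 57 54 71 95 90 63 49 45 44 42]
173 2 [553.  107.7  79.2] 552.4 553.6 | dark [56 52 47 43 64 92 87 56 39 37 34 32]
174 2 [552.5 106.   76.2] 551.6 553.5 | dark [50 44 38 36 61 89 84 48 29 31 29 26]
175 2 [552.4 105.7  72.2] 551.7 553.2 | dark [33 31 28 33 61 94 87 53 44 48 40 30]
176 2 [552.7 106.9  67.2] 552.2 553.1 | dark [ 28  27  27  32  65 106 103  83  94  93  66  36]
```

```bash
python3 -m inch '-0.08 0 0.8 0 0.9; -0.08 0 1.6 0 0.9; -0.08 0 2.2 0 0.9; -0.08 0 2.5 0 0.9; -0.08 0 2.5 0 0.9; -0.08 0 2.5 0 0.9; -0.08 0 2.5 0 0.9; -0.08 0 2.5 0 0.9'; python3 - <<'E'
from h import *
shift([.5537,.109,.0883],-.025)
p,d=robot.snapshot('side');np.savez('fin.npz',p=p,d=d)
cv2.imwrite('pics/fin.png',up(p,215,140,55,60,11))
o=robot.get_obs();C=o['tool_pos'];tip=np.array([C[0],C[1],C[2]-.0643+.014]);print('tip est',tip)
for P in(tip,tip+[0,-.006,0],tip+[0,-.012,.042],[.5537,.1091,.032]): print(((proj('side',P)-(215,140)+.5)*11))
g=p.mean(2).astype(int);print(g[174:190,234:250])
E
```

```text
time: 18.25
tool_pos: [0.5543, 0.1089, 0.0896]
ee_rot: [3.138, -0.003, -0.028]
wrist_force: [0.0, -0.3, -0.6]
width: 0.016
shift cm [-0.0657 -0.0124  0.1343] spin -0.0034 | t 18.25 [0.5543 0.1089 0.0896] [ 3.138  -0.0028 -0.0284] F [ 0.0351 -0.2579 -0.555 ] M [-0.0849  0.0623  0.0013] w 0.016 q [ 0.0962  0.1548  1.4816 -0.0039  1.5028  0.1248]
tip est [0.5544 0.1088 0.0394]
[290.1586 469.5243]
[295.0482 479.8491]
[299.1054 380.4968]
[288.1795 488.1707]
[[ 45  49  50  43  45  68  91  99  91  73  52  35  29  27  26  32]
 [ 31  33  34  31  31  36  52  70  66  46  41  44  38  28  26  32]
 [ 31  30  27  27  26  29  52  82  84  78  91  91  66  36  26  32]
 [ 56  50  37  27  27  32  58  90  95 105 131 123  82  41  27  37]
 [ 87  72  45  30  27  32  58  91  89  77  82  75  49  30  28  42]
 [ 77  60  40  29  28  32  58  87  83  49  27  21  19  23  28  34]
 [ 37  30  28  27  27  32  59  90  84  45  13  11  16  24  28  29]
 [ 12  16  24  27  28  33  63  96  90  49  21  21  26  29  30  31]
 [ 18  19  24  28  29  38  66  98  92  54  35  36  40  43  43  41]
 [ 34  35  35  35  38  49  72  88  78  55  47  48  49  56  61  55]
 [ 50  53  48  47  48  57  79  89  74  53  48  49  50  62  69  62]
 [ 52  52  50  52  52  57  75  86  72  52  47  43  42  47  57  59]
 [ 48  50  50  50  48  53  73  88  77  55  46  42  40  48  64  73]
 [ 45  48  47  41  42  54  75  90  82  61  48  47  62  82  98 104]
 [ 43  48  46  40  53  80  99 107 103  88  68  61  93 123 133 138]
 [ 40  48  48  53  87 124 139 137 137 131 100  73 105 146 159 160]]
```

View pics/fin.png

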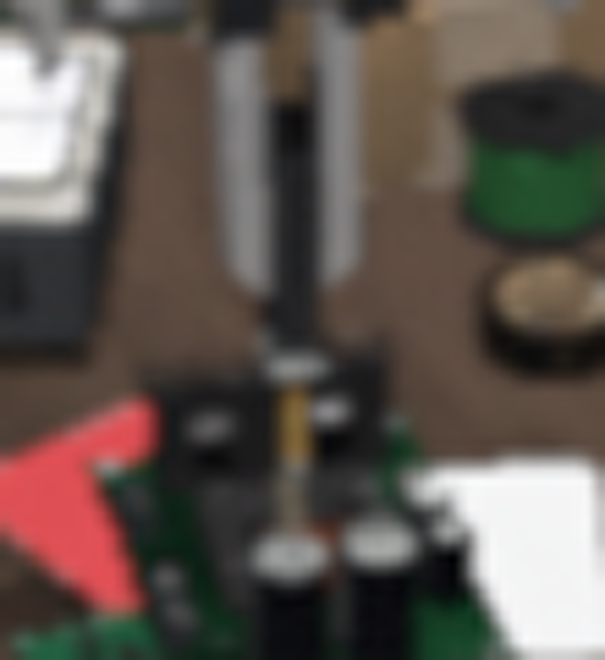

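```bash
python3 -m inch '-0.05 0 0.1 0 0.9; -0.05 0 0.15 0 0.9; -0.05 0 0.15 0 0.9; -0.05 0 0.15 0 0.9; -0.05 0 0.15 0 0.9; -0.05 0 0.15 0 0.9; -0.05 0 0.15 0 0.9; -0.05 0 0.15 0 0.9; -0.05 0 0.15 0 0.9; -0.05 0 0.15 0 0.9'; python3 - <<'E'
from needle import *
shift([.5537,.109,.0883],-.025)
p,d=robot.snapshot('side');q,_=robot.snapshot('top')
g=cv2.cvtColor(rect('top',q),6)
L=lines(g,10,38,lambda x:0.5,5);print('needle',np.polyfit(L[:,0],L[:,1],1,w=L[:,2]))
cv2.imwrite('pics/end.png',np.hstack([up(p,215,140,50,60,8),up(q,110,150,50,60,8)]))
o=robot.get_obs();print(o['qvel'],o['tool_pos'],o['tool_pos'][2]-.0643+.014)
E
```

```text
time: 19.13
tool_pos: [0.5539, 0.1089, 0.0882]
ee_rot: [3.138, -0.003, -0.028]
wrist_force: [-0.6, 0.5, -1.2]
width: 0.0161
shift cm [-0.0161 -0.0118 -0.0129] spin -0.0033 | t 19.1333 [0.5539 0.1089 0.0882] [ 3.138  -0.0029 -0.0283] F [-0.6105  0.5493 -1.2081] M [-0.0986  0.042   0.0161] w 0.0161 q [ 0.0963  0.1546  1.4849 -0.0039  1.4997  0.1249]
needle [-0.015   0.3683]
[ 0.0003 -0.      0.0017 -0.0014  0.0012 -0.0001] [0.5538 0.1088 0.0882] 0.037855179822728235
```

View pics/end.png

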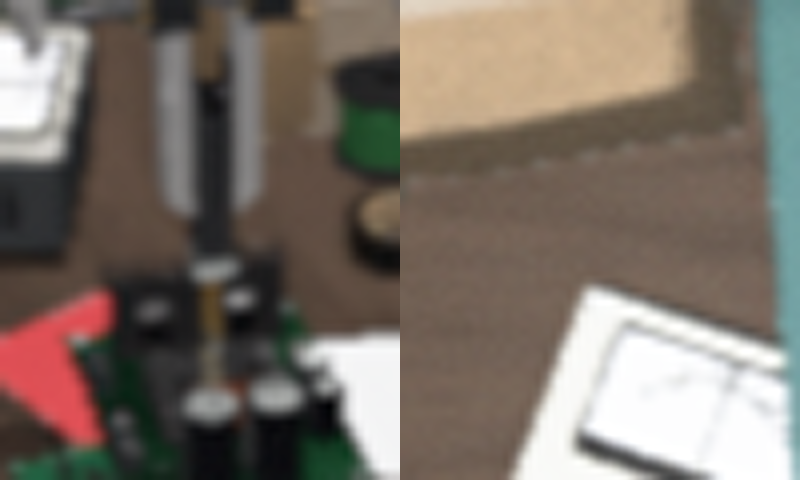

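The side view shows the blade directly above the pale stripe (column ≈211 of the crop) and at rest. The top view shows the needle on the zero mark. Handing in.

```bash
python3 -c "
from bench import robot
print(robot.close_job()); print(robot.get_obs()['time'])"
```

```text
the job is handed in; nothing more can be done
None
the job is handed in; nothing more can be done
```

The job is handed in at about 19 s of the 53 s allowed. The probe is held still and upright over the choke's gap, and the needle is on zero. I got no verdict back.

**Zeroing:** I turned the knob by about 0.87 rad. The pictures then showed the needle at about +0.05 rad, so I re-gripped and turned it another 0.06 rad. After that I drew the probe straight up out of the chamber and carried it over the board.

**Last checks:**

| What | Reading | Limit |
|---|---|---|
| Needle (top view) | about -0.015 rad | ±0.08 rad |
| Blade tip above the core | about 6 mm (calculated) | 2–11 mm |
| Blade tip from the gap's middle | under 1 mm (arm reading against camera estimate) | 5 mm |
| Blade against the gap's direction | under 0.05 rad | 0.14 rad |
| Joint speeds | about 0.002 rad/s or less | at rest |
| Jaws on the handle | 16 mm | holding the probe |

**Where readings disagreed:**
- **Arm height:** the reported tool point sat about 23–25 mm below the real fingertips. I noticed because the fingers first closed above the knob. I set the final height from the reading when the probe stood in the chamber, not from the absolute value.
- **Needle:** the side view was too coarse to confirm it. It read +0.07 rad both before and after the correction, so I relied on the top view.
- **Board angle:** the different edges gave between -0.05 and +0.03 rad, and I used -0.025.
- **Position over the gap:** at the end the arm hid the gap from the top camera, so there I had only the side view and the arm's own readings.

I did not measure the loose items again at the end, but the arm stayed well above them and no unexpected forces appeared.

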